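# Turn the oiled cups over onto the drying rack

## Task

The freshly oiled wooden cups are standing mouth up on the carving bench. Turn every cup over and stand it mouth down on the raised drying rack, level across both rails, so that all of them are left standing there; do not push the oil jar or the mallet out of place.

Things in the scene. Friction and masses are not known exactly. Their poses are not given: they have to be found in the camera images.
- cup_a: Square straight-sided wooden cup with bevelled corners, starts mouth up on the bench (all alike; some may be absent): 60 mm across the flats (each 42 mm wide), 72 mm across the bevels, 80 mm tall, wall 6 mm, floor 8 mm, about 0.14 kg; lies steadily on a flat. Origin: centre of the foot's underside; z runs from foot to open mouth (80 mm away); x and y are square to the flats.
- cup_b: Square straight-sided wooden cup with bevelled corners, starts mouth up on the bench (all alike; some may be absent): 60 mm across the flats (each 42 mm wide), 72 mm across the bevels, 80 mm tall, wall 6 mm, floor 8 mm, about 0.14 kg; lies steadily on a flat. Origin: centre of the foot's underside; z runs from foot to open mouth (80 mm away); x and y are square to the flats.
- cup_c: Square straight-sided wooden cup with bevelled corners, starts mouth up on the bench (all alike; some may be absent): 60 mm across the flats (each 42 mm wide), 72 mm across the bevels, 80 mm tall, wall 6 mm, floor 8 mm, about 0.14 kg; lies steadily on a flat. Origin: centre of the foot's underside; z runs from foot to open mouth (80 mm away); x and y are square to the flats.
- cup_d: Square straight-sided wooden cup with bevelled corners, starts mouth up on the bench (all alike; some may be absent): 60 mm across the flats (each 42 mm wide), 72 mm across the bevels, 80 mm tall, wall 6 mm, floor 8 mm, about 0.14 kg; lies steadily on a flat. Origin: centre of the foot's underside; z runs from foot to open mouth (80 mm away); x and y are square to the flats.
- rack: Drying rack of pale wood, fixed: two level rails along its x, 420 mm long, 12 mm wide, centre lines at y = +-22 mm, tops 25 mm above the bench, open between; room for three cups in a row. Two foot boards at x = +-190 mm, 100 mm wide across the rails, 6 mm thick. Origin: centre of the underside, on the bench; z up.
- oil_jar: Bystander: squat pale oil jar with a paper band and a dark lid, 70 mm diameter, 90 mm tall, loose. Origin: centre of its underside.
- mallet: Bystander: carver's wooden mallet lying on the bench, head 70 x 110 x 60 mm tall, handle 160 mm long along its +x. Origin: centre of the head's underside. Loose.

How it is judged:
By the outcome, as a careful person would: the job done as asked, in the order asked, and still so for the second after the job is handed in, with the robot touching nothing.
Of cup_a, cup_b, cup_c, cup_d only 2 to 3 are there at a start; the rules pass over those that are not, and their reading is None.
At some moment in a run one of cup_a, cup_b, cup_c, cup_d may be knocked a few centimetres aside while the robot is not near it.
Once in a run the grip may slacken for a moment while it holds something.
It also fails if it takes over 210 s, if anything falls off the work surface, if the arm or the gripper's body presses on something with over 40 N, if the wrist force passes 120 N, or if a joint passes its speed limit or range.

## Robot

A 6-joint arm with a two-finger parallel gripper is mounted at the origin on the work surface. World frame = base frame: x ahead of the robot, y to its left, z up, the work surface at z = 0. Lengths are in mm, angles in rad, forces in N, time in s.
With the tool pointing down it reaches from about 350 to 850 mm from the base axis. Payload 8.1 kg.
Tool frame: the origin (TCP) lies at the very end of the fingers, on their centre line; the grasp point (between the pads) lies 19 mm behind it; z points along the fingers, y is the line along which they close (so a half turn about z gives the same grasp; the last joint's range is limited). The gripper opens to 93 mm and grips with 3 to 60 N. Pads are 15 mm wide; open, the fingers measure 128 mm over their backs; the gripper's body (75 mm by 188 mm) begins 65 mm behind the grasp point.
Start: joints at [1.254, 0.13, 1.488, -0, 1.523, -0.085], TCP at [137.815, 583.962, 218.635] pointing down, gripper open.
Joint ranges: [-2.96, 2.96], [-0.89, 2.26], [0.02, 2.5], [-1.34, 4.48], [0, 2.73], [-2.66, 2.66]. Speed limits (rad/s): [2.39, 2.39, 2.79, 3.14, 3.14, 3.14].

## Interface

Orientations are given as a unit quaternion [x, y, z, w].
In Python, from station import observe, cams, r gives the robot as it stands.
- The arm moves only by the tool move_arm, never from a script. Its argument "plan" is text: rows parted by semicolons, each of 4 numbers parted by spaces: the shift along the tool's x, y, z in units of 80 cm (1.0 is 80 cm), then the turn about the tool's z in units of 0.08 rad (1.0 is 0.08 rad). A call has 1 to 12 rows; each row shifts and turns the commanded pose from where the row before left it, along the tool's axes as they then stand; what a row does not reach is not made up. A row lasts 1/12 s, in which the tool goes at most 41.7 mm and 7.16 degrees, less where a joint would pass 70% of its speed; a pose out of reach is approached as far as the arm can. A call with a number of a shift or a turn outside -1 to 1 is refused whole. A call with a gripper value outside its range is refused whole. "claw" is the opening, from -1 (shut) to 1 (fully open), set as the call begins (left out, the last holds). The fingers move at their own pace and stop on an object; "newtons" is the grip in N (left out, the last holds). Time passes only in rows, so rows that do not move let the fingers close. It gives the time, the measured TCP pose, the force, the opening and the grip force at its end, in the units of the state.
- observe(): the state, without advancing time (a new reading comes with each control period).
- cams.read_camera(name): name is "scene" or "side" or "wrist"; returns the picture (384x512x3 uint8, red, green, blue); there is no depth.
- cams.camera_model(name): a dict with "mtx" (3x3 intrinsics, pixels), "dist" ([k1, k2, p1, p2, k3] as OpenCV has them; the pictures are not rectified), "rvec" (rotation vector, rad) and "tvec" (3), from world to camera coordinates, as OpenCV has them. Camera axes: x right, y down, z forward; pixel columns grow to the right and rows downward; lengths in mm; the calibration is good to about 2 mm. A picture is of the moment at which its call begins: read the wrist's pose just before it. camera_model takes no time and is no camera call; for the wrist camera it gives the pose at the moment of the call.
- r.hand_in(): hands the job in; it is judged then, once.
Trained networks look in the newest picture that a camera, given by its name, has taken for a name from the list of things; names that differ only in an ending like _2 or _b are one class to them, and where a whole thing is asked for, a point or a joint stands for the part that bears it (a point fixed in the world has none). Each returns a list of dicts, best first, with "p" (0 to 1); they miss things now and then, are a little off and sometimes report something else, mostly with a low value. They report only what shows in the picture. A call takes as long as a camera call.
- cams.search_frame(name, camera): "extent" ([centre column, centre row, width, height] in pixels, round what is visible of it).
The state is a dict: "time_s": time; "joint_pos": joint angles; "qd": joint speeds; "joint_efforts": joint torques, N m; "tool_pos": TCP position; "tcp_rot": TCP orientation; "ft_force": force on the tool from outside, world axes, zero at the start; "ft_torque": the same for the moment, N m; "opening": opening from 0.0 (shut) to 1.0 (fully open); "gripper_force": force on a finger pad.
Only numpy, scipy, OpenCV 4.12 (cv2) and the standard library are available. Lean on these libraries where they do the work, as an engineer would, in place of code of your own. Each camera call takes 0.05 s, during which the arm holds its last target. There are 200 camera calls.

## Working session

There is one attempt and no reset: what is moved stays moved. The work goes in short steps, Python scripts to look and compute and a tool call to move; the robot and the scene stay as the last step left them, time stands still between calls to the robot, and variables do not carry over. Pictures are saved under pics/ and viewed, at most 14 in all, crops included, and the job is handed in when it is done.

Besides the shell and the picture viewer there is one more tool, called after ">>>" as a command line: name --argument value ..., lists and objects as JSON in quotes. move_arm: Moves the arm, as the interface text tells. Its arguments: {"type":"object","properties":{"plan":{"type":"string"},"claw":{"type":"number"},"newtons":{"type":"number"}},"required":["plan"]}

```bash
mkdir -p pics; ls
cat > h.py <<'E'
import cv2,numpy as np
from station import observe,cams,r
from scipy.spatial.transform import Rotation as R
def snap(n,f,crop=None,scale=1):
    im=cams.read_camera(n); 
    cv2.imwrite('pics/'+f,im[:,:,::-1]); return im
def ray(n,uv,z,m=None):
    m=m or cams.camera_model(n)
    K=np.array(m['mtx']);d=np.array(m['dist']);Rm=cv2.Rodrigues(np.array(m['rvec'],float))[0];t=np.array(m['tvec'],float).ravel()
    p=cv2.undistortPoints(np.array(uv,float).reshape(-1,1,2),K,d).reshape(-1,2)
    o=-Rm.T@t; D=np.c_[p,np.ones(len(p))]@Rm
    return (o+D*((z-o[2])/D[:,2])[:,None])
def proj(n,P,m=None):
    m=m or cams.camera_model(n)
    return cv2.projectPoints(np.array(P,float).reshape(-1,1,3),np.array(m['rvec'],float),np.array(m['tvec'],float),np.array(m['mtx']),np.array(m['dist']))[0].reshape(-1,2)
E
python3 - <<'E'
from h import *
print(observe())
for n in ['scene','side','wrist']:
    snap(n,n+'0.png')
    m=cams.camera_model(n);Rm=cv2.Rodrigues(np.array(m['rvec'],float))[0]
    print(n,m['mtx'],(-Rm.T@np.array(m['tvec']).ravel()).round(),Rm[2].round(2))
    for q in ['cup_a','rack','oil_jar','mallet']:
        print(q,[(round(x['p'],2),np.round(x['extent']).tolist()) for x in cams.search_frame(q,n)])
a=cv2.imread('pics/scene0.png')
E
```

```text
pics
{'time_s': 0.0, 'joint_pos': array([ 1.25361198e+00,  1.31183622e-01,  1.48927670e+00,  1.16841168e-05,
        1.52301955e+00, -8.53650632e-02]), 'qd': array([ 5.61076437e-05,  6.80308471e-04,  1.11611507e-04,  1.25304378e-03,
        1.34046139e-03, -1.85831476e-03]), 'joint_efforts': array([ 1.21171106e-03, -5.59856415e+01, -4.91751301e+01,  7.69246998e-02,
        3.55236896e-02, -1.75464243e-04]), 'tool_pos': array([137.62091766, 583.40733327, 217.57547015]), 'tcp_rot': array([ 1.15650505e-01,  9.93289520e-01, -9.23394867e-04, -1.94362495e-04]), 'ft_force': array([ 0.01499967, -0.55871458, -0.45338771]), 'ft_torque': array([-0.00136128, -0.01378656, -0.03764961]), 'gripper_force': 0.0, 'opening': 1.0046168307970293}
scene [[357.48968436   0.         260.76879492]
 [  0.         357.48968436 191.08685563]
 [  0.           0.           1.        ]] [958. 696. 585.] [-0.39 -0.71 -0.59]
cup_a [(0.81, [274.0, 217.0, 29.0, 41.0]), (0.74, [344.0, 274.0, 42.0, 56.0]), (0.55, [313.0, 193.0, 29.0, 41.0])]
rack [(0.79, [218.0, 153.0, 119.0, 58.0])]
oil_jar [(0.91, [188.0, 216.0, 31.0, 44.0])]
mallet [(0.81, [272.0, 310.0, 88.0, 121.0])]
side [[421.43459733   0.         253.75968424]
 [  0.         421.43459733 189.21926096]
 [  0.           0.           1.        ]] [ 336. -554.  648.] [ 0.32  0.65 -0.69]
cup_a [(0.91, [175.0, 182.0, 39.0, 52.0]), (0.91, [230.0, 155.0, 28.0, 44.0]), (0.74, [185.0, 112.0, 29.0, 40.0])]
rack [(0.71, [299.0, 310.0, 219.0, 145.0])]
oil_jar [(0.7, [316.0, 156.0, 33.0, 51.0])]
mallet [(0.63, [244.0, 103.0, 52.0, 63.0])]
wrist [[266.28498326   0.         254.98552456]
 [  0.         266.28498326 191.62876806]
 [  0.           0.           1.        ]] [ 61. 603. 385.] [ 0.28 -0.06 -0.96]
cup_a []
rack []
oil_jar []
mallet []
```

Run:
```python
import cv2
for n in ['scene','side']:
    a=cv2.imread(f'pics/{n}0.png'); cv2.imwrite(f'pics/{n}0b.png',cv2.resize(a,(800,600),interpolation=cv2.INTER_CUBIC))
```

```text
(no output)
```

View pics/scene0b.png

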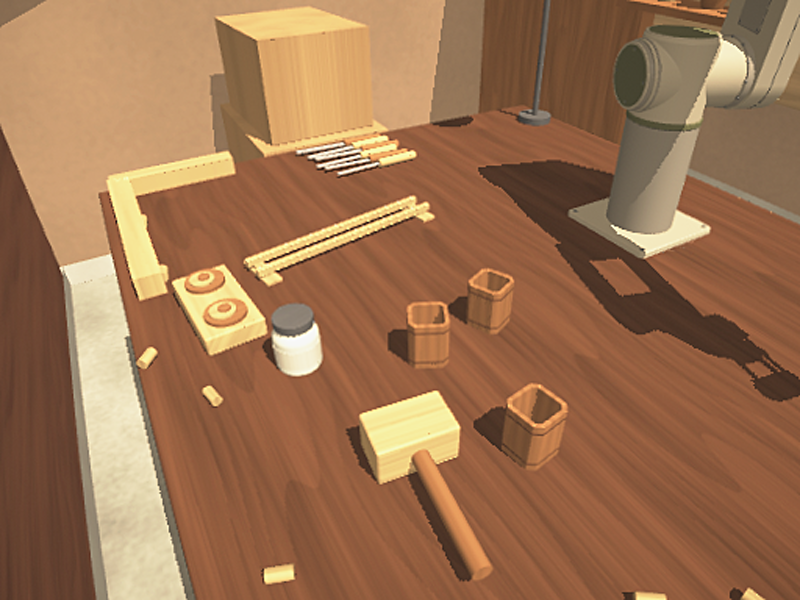

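View pics/side0b.png

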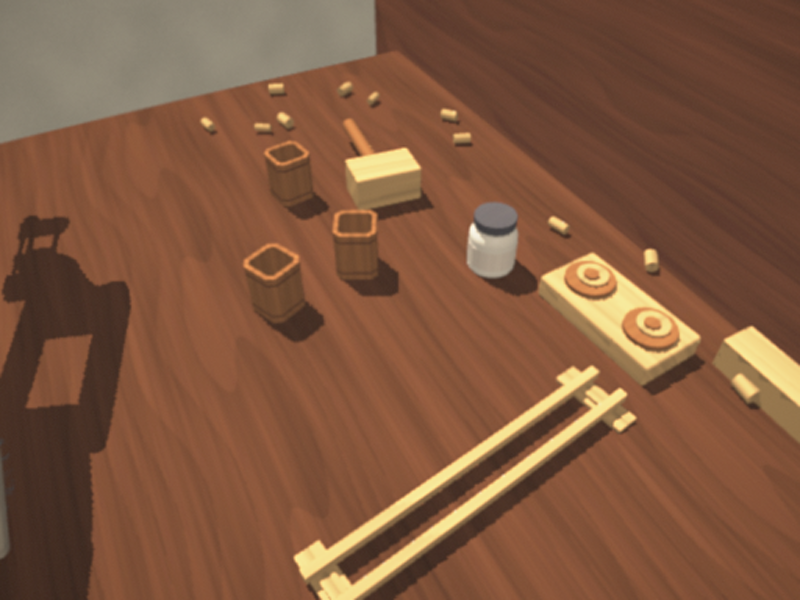

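Run:
```python
from h import *
from scipy.optimize import least_squares
cu={'s':{'A':(274,217),'B':(344,274),'C':(313,193)},'d':{'B':(185,112),'A':(230,155),'C':(175,182)}}
def tri(us,ud):
    f=lambda P:np.r_[proj('scene',P)[0]-us,proj('side',P)[0]-ud]
    s=least_squares(f,[450,300,40]);return s.x.round(1),round(s.cost,1)
for k in 'ABC':print(k,tri(cu['s'][k],cu['d'][k]))
print('jar',tri((188,216),(316,156)));print('mallet head', ray('side',np.array([(348,168),(412,152),(420,175)])*.64,60), ray('scene',np.array([(360,412),(438,392),(459,430),(380,455)])*.64,60), 'handle end',ray('scene',np.array([[483,570]])*.64,25))
k=.64
sd=np.array([(597,372),(623,395),(308,565)])*k
print(ray('side',sd,25).round(0))
print('scene',ray('scene',np.array([(248,263),(262,272),(414,198),(428,208)])*k,25).round(0))
for n,f in(('side',(170,230,240,154)),):
    a=cv2.imread(f'pics/{n}0.png')[230:384,180:412]; cv2.imwrite('pics/rk.png',cv2.resize(a,None,fx=3.4,fy=3.4,interpolation=cv2.INTER_CUBIC))
a=cv2.imread('pics/side0.png')[84:212,150:260]; cv2.imwrite('pics/cp.png',cv2.resize(a,None,fx=4.6,fy=4.6,interpolation=cv2.INTER_CUBIC))
```

```text
A (array([622.4, 144.4,  37. ]), np.float64(1.1))
B (array([591.8, 363. ,  36.4]), np.float64(1.5))
C (array([482.4, 114.1,  36.8]), np.float64(0.3))
jar (array([795.7,  45.3,  40.8]), np.float64(0.3))
mallet head [[676.59899447 299.11759787  60.        ]
 [791.62574424 294.03327593  60.        ]
 [770.45411063 226.88267393  60.        ]] [[780.38034779 246.50157367  60.        ]
 [677.67231781 265.66238042  60.        ]
 [689.18369902 332.32781009  60.        ]
 [788.86900849 318.02690742  60.        ]] handle end [[752.75481343 476.56140481  25.        ]]
[[ 783. -205.   25.]
 [ 788. -247.   25.]
 [ 380. -268.   25.]]
scene [[ 792. -225.   25.]
 [ 779. -181.   25.]
 [ 387. -303.   25.]
 [ 386. -245.   25.]]
```

View pics/rk.png

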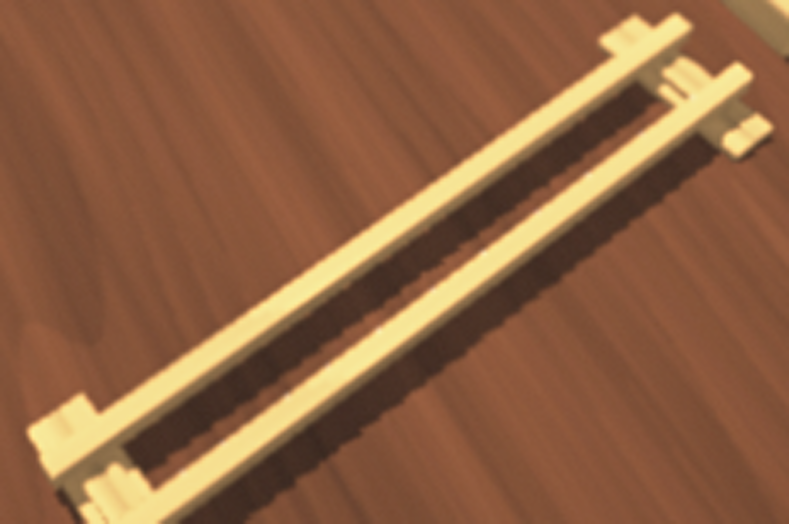

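View pics/cp.png

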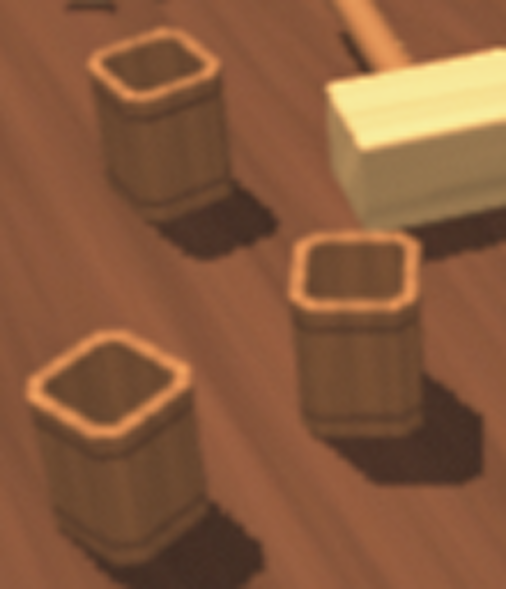

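Run:
```python
from h import *
from scipy.optimize import least_squares
C={'A':[(305,235),(295,250),(412,232),(420,245),(416,295),(405,308),(293,298),(305,308)],
'B':[(150,33),(180,30),(215,58),(217,75),(150,98),(130,100),(93,75),(90,62)],
'C':[(98,336),(122,331),(188,368),(190,383),(117,434),(92,436),(30,378),(32,395)]}
oct_=np.array([(30,21),(21,30),(-21,30),(-30,21),(-30,-21),(-21,-30),(21,-30),(30,-21)],float)
def fit(p):
    best=None
    for a0 in np.arange(-.7,.8,.35):
        def f(v):
            c,s=np.cos(v[2]),np.sin(v[2]); q=oct_@np.array([[c,s],[-s,c]])+v[:2]
            d=np.linalg.norm(p[:,None]-q[None],axis=2); return d.min(1)
        s=least_squares(f,[*p.mean(0),a0],loss='soft_l1',f_scale=4)
        if best is None or s.cost<best.cost:best=s
    return best
for k,v in C.items():
    uv=np.array(v)/4.6+(150,84); p=ray('side',uv,80)[:,:2]
    b=fit(p); print(k,b.x[:2].round(1),np.degrees(b.x[2]).round(1),round(b.cost,1), p.mean(0).round(1))
uv=np.array([(680,20),(740,72),(62,458),(135,518)])/3.4+(180,230)
p=ray('side',uv,25);print(p.round(1), np.linalg.norm(p[0]-p[2]))
```

```text
A [616.7 135.2] 64.4 37.3 [616.8 135.2]
B [593.6 355.9] 16.6 40.0 [593.7 355.9]
C [484.  112.5] 23.9 9.9 [484.  112.4]
[[ 783.3 -198.9   25. ]
 [ 788.9 -243.6   25. ]
 [ 379.8 -273.3   25. ]
 [ 397.9 -312.1   25. ]] 410.3001429089857
```

```bash
cat >> h.py <<'E'
def pose():
    s=observe(); M=R.from_quat(s['tcp_rot']).as_matrix(); return s['tool_pos'],M,np.degrees(np.arctan2(M[1,1],M[0,1]))
def plan(tgt,yaw=None,start=None,vmax=38):
    p,M,y=pose()
    if start: p,y=np.array(start[:3],float),start[3]
    d=np.array(tgt,float)-p
    dy=0 if yaw is None else (yaw-y+90)%180-90
    k=-np.radians(dy)/.08
    n=int(max(np.ceil(np.linalg.norm(d)/vmax),np.ceil(abs(k)),1))
    rows=[]
    for i in range(n):
        a=np.radians(y+dy*i/n); Y=np.array([np.cos(a),np.sin(a),0]);X=np.array([-np.sin(a),np.cos(a),0])  # check x = y x z(down)
        X=np.cross(Y,[0,0,-1.])
        s=d/n/800; rows.append(f"{s@X:.4f} {s@Y:.4f} {-s[2]:.4f} {k/n:.3f}")
    out=[]
    print(n,'rows from',p.round(1),round(y,1),'turn',round(dy,1)); 
    for i in range(0,n,12): print('; '.join(rows[i:i+12]))
E
python3 - <<'E'
from h import *
p,M,y=pose(); print(M.round(3),y)
plan((484,112,200),23.9)
E
```

```text
[[-0.973  0.23  -0.   ]
 [ 0.23   0.973  0.   ]
 [ 0.     0.    -1.   ]] 76.71707619686217
16 rows from [137.8 584.  218.7] 76.7 turn -52.8
-0.0348 -0.0297 0.0015 0.720; -0.0364 -0.0276 0.0015 0.720; -0.0380 -0.0255 0.0015 0.720; -0.0394 -0.0232 0.0015 0.720; -0.0407 -0.0209 0.0015 0.720; -0.0418 -0.0186 0.0015 0.720; -0.0428 -0.0161 0.0015 0.720; -0.0436 -0.0136 0.0015 0.720; -0.0444 -0.0111 0.0015 0.720; -0.0449 -0.0085 0.0015 0.720; -0.0453 -0.0059 0.0015 0.720; -0.0456 -0.0033 0.0015 0.720
-0.0457 -0.0007 0.0015 0.720; -0.0457 0.0020 0.0015 0.720; -0.0455 0.0046 0.0015 0.720; -0.0452 0.0072 0.0015 0.720
```

>>> move_arm --plan "-0.035 -0.030 0.0015 0.72; -0.036 -0.028 0.0015 0.72; -0.038 -0.025 0.0015 0.72; -0.039 -0.023 0.0015 0.72; -0.041 -0.021 0.0015 0.72; -0.042 -0.019 0.0015 0.72; -0.043 -0.016 0.0015 0.72; -0.044 -0.014 0.0015 0.72; -0.044 -0.011 0.0015 0.72; -0.045 -0.008 0.0015 0.72; -0.045 -0.006 0.0015 0.72; -0.046 -0.003 0.0015 0.72" --claw 1 --newtons 3

```text
time_s: 1.75
tool_pos: [398.7, 228.3, 204.5]
tcp_rot: [0.447, 0.895, 0.0, 0.0]
ft_force: [0.1, 0.2, 0.1]
opening: 0.998
gripper_force: 0.0
```

>>> move_arm --plan "-0.046 -0.001 0.0015 0.72; -0.046 0.002 0.0015 0.72; -0.046 0.005 0.0015 0.72; -0.045 0.007 0.0015 0.72; 0 0 0 0; 0 0 0 0; 0 0 0 0"

```text
time_s: 2.33
tool_pos: [484.6, 111.2, 199.3]
tcp_rot: [0.545, 0.838, 0.0, -0.0]
ft_force: [0.1, 0.2, 0.3]
opening: 1.001
gripper_force: 0.0
```

Run:
```python
from h import *
print(pose()); im=snap('wrist','w1.png')
print([(round(x['p'],2),np.round(x['extent']).tolist()) for x in cams.search_frame('cup_a','wrist')])
p,M,y=pose()
print(proj('wrist',[p, p+[0,0,-120], [484,112.5,80],[616,139,80]]))
cv2.imwrite('pics/w1b.png',cv2.resize(im[:,:,::-1],(800,600),interpolation=cv2.INTER_CUBIC))
```

```text
(array([484.62586409, 111.22898737, 199.32476394]), array([[-4.05101335e-01,  9.14271616e-01, -5.67150760e-04],
       [ 9.14271609e-01,  4.05101568e-01,  3.80579938e-04],
       [ 5.77707097e-04, -3.64356397e-04, -9.99999767e-01]]), np.float64(23.89749373584024))
[(0.96, [438.0, 31.0, 104.0, 61.0]), (0.8, [258.0, 181.0, 56.0, 64.0])]
[[254.69089807 234.09491205]
 [254.7679618  187.259537  ]
 [254.62262348 186.94711452]
 [367.86557361 211.56140588]]
```

View pics/w1b.png

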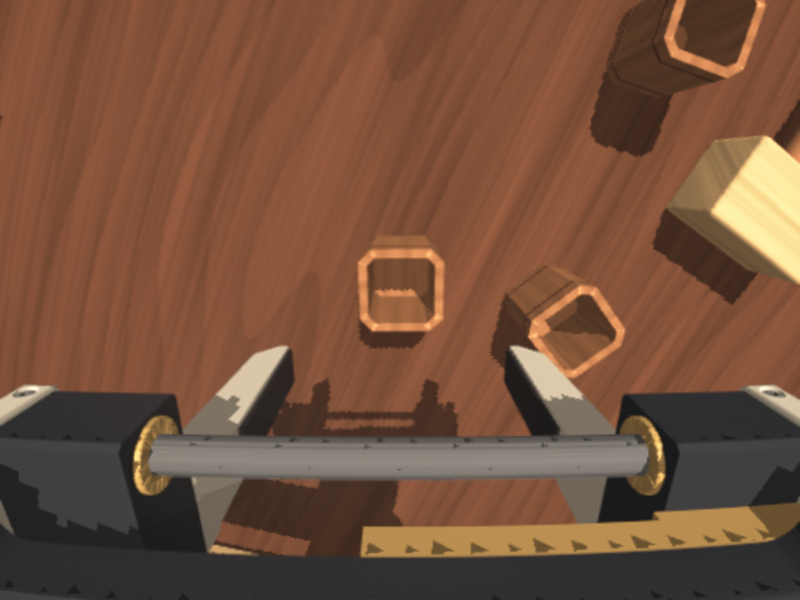

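>>> move_arm --plan "0.002 0.0025 0.0475 0; 0 0 0.0475 0; 0 0 0.0475 0; 0 0 0.0475 0; 0 0 0 0; 0 0 0 0"

```text
time_s: 2.93
tool_pos: [483.4, 114.2, 46.0]
tcp_rot: [0.544, 0.839, -0.002, -0.002]
ft_force: [0.6, -0.1, 0.9]
opening: 0.999
gripper_force: 0.0
```

>>> move_arm --plan "0 0 0 0; 0 0 0 0; 0 0 0 0; 0 0 0 0; 0 0 0 0; 0 0 0 0; 0 0 0 0; 0 0 0 0" --claw -1 --newtons 5

```text
time_s: 3.6
tool_pos: [486.6, 113.5, 48.5]
tcp_rot: [0.545, 0.838, 0.0, 0.0]
ft_force: [-1.0, -0.9, 7.5]
opening: 0.649
gripper_force: 5.0
```

Run:
```python
from h import *
p,M,y=pose();print(p)
h=p[2]+19
r0=np.hypot(30,h);a0=np.arctan2(h,-30)
prev=np.array([-30,h]);o=[]
for i in range(1,13):
    a=a0-np.pi/2*i/12; q=r0*np.array([np.cos(a),np.sin(a)]); d=q-prev; prev=q
    o.append(f"{-d[0]/800:.4f} 0 {-d[1]/800:.4f} 0")
print('; '.join(o)) # tip toward -x tool
# A and B from w1
m=cams.camera_model('wrist')
```

```text
[486.64743143 113.4692873   48.45061968]
-0.0113 0 -0.0042 0; -0.0118 0 -0.0027 0; -0.0120 0 -0.0011 0; -0.0121 0 0.0005 0; -0.0119 0 0.0020 0; -0.0115 0 0.0036 0; -0.0110 0 0.0051 0; -0.0102 0 0.0064 0; -0.0093 0 0.0077 0; -0.0082 0 0.0089 0; -0.0070 0 0.0099 0; -0.0056 0 0.0107 0
```

>>> move_arm --plan "-0.0113 0 -0.0042 0; -0.0118 0 -0.0027 0; -0.0120 0 -0.0011 0; -0.0121 0 0.0005 0; -0.0119 0 0.0020 0; -0.0115 0 0.0036 0; -0.0110 0 0.0051 0; -0.0102 0 0.0064 0; -0.0093 0 0.0077 0; -0.0082 0 0.0089 0; -0.0070 0 0.0099 0; -0.0056 0 0.0107 0"

```text
time_s: 4.6
tool_pos: [526.4, 22.9, 10.3]
tcp_rot: [0.545, 0.838, -0.0, 0.0]
ft_force: [-3.0, -1.6, 7.9]
opening: 0.643
gripper_force: 5.0
```

Run:
```python
from h import *
print(pose()[0],observe()['ft_force'],observe()['opening'])
im=np.hstack([snap('side','s2.png')[100:300,60:310],snap('wrist','w2.png')[100:300,130:380]])
cv2.imwrite('pics/c2.png',cv2.resize(im[:,:,::-1],None,fx=1.6,fy=1.6,interpolation=cv2.INTER_CUBIC))
```

```text
[526.35777969  22.91852037  10.27116117] [-2.95993098 -1.5533665   7.93005922] 0.6430097467616684
```

View pics/c2.png

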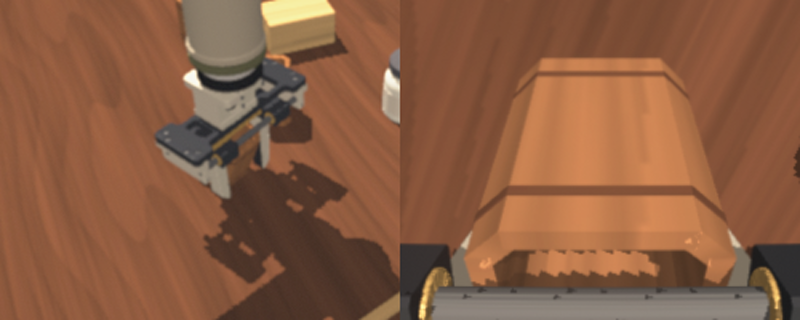

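>>> move_arm --plan "0 0 0 0; 0 0 0 0; 0 0 0 0; 0.018 0 0 0; 0.018 0 0 0; 0.018 0 0 0; 0.018 0 0 0; 0 0 0 0; 0 0 0 0" --claw 1

```text
time_s: 5.45
tool_pos: [501.7, 78.0, 10.1]
tcp_rot: [0.544, 0.839, 0.0, 0.0]
ft_force: [0.5, -0.0, 0.1]
opening: 0.999
gripper_force: 0.0
```

>>> move_arm --plan "0 0 0 0; 0 0 0 0; 0 0 0 0; 0 0 0 0; 0 0 0 0; 0 0 0 0; 0 0 0 0" --claw -1 --newtons 3

```text
time_s: 6.03
tool_pos: [502.3, 76.7, 10.0]
tcp_rot: [0.545, 0.838, -0.0, 0.0]
ft_force: [-0.2, -0.9, -1.0]
opening: 0.646
gripper_force: 3.0
```

>>> move_arm --plan "0 0 -0.02 0; 0 0 -0.02 0; 0 0 -0.02 0; 0 0 -0.02 0; 0 0 -0.02 0; 0 0 -0.02 0; 0 0 0 0; 0 0 0 0; 0 0 0 0"

```text
time_s: 6.78
tool_pos: [501.6, 76.9, 104.8]
tcp_rot: [0.545, 0.838, -0.0, -0.001]
ft_force: [-0.1, 0.2, -1.4]
opening: 0.647
gripper_force: 3.0
```

Run:
```python
from h import *
print(pose()[0],observe()['ft_force'],observe()['opening'])
im=np.hstack([snap('side','s3.png')[80:280,60:310],snap('wrist','w3.png')[100:300,130:380]])
cv2.imwrite('pics/c3.png',cv2.resize(im[:,:,::-1],None,fx=1.6,fy=1.6,interpolation=cv2.INTER_CUBIC))
```

```text
[501.57988753  76.90857054 104.841493  ] [-0.05510439  0.15576933 -1.40415625] 0.6472809620772244
```

View pics/c3.png

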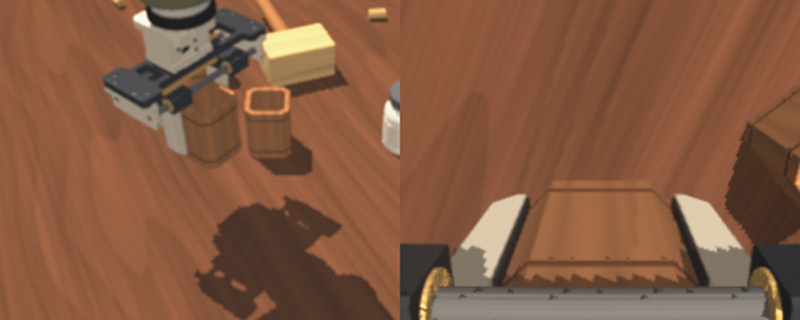

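Run:
```python
from h import *
p,M,y=pose(); g=p-19*M[:,2]; X,Y=M[:,0],M[:,1]
for th in (90,75,60,45,0):
    t=np.radians(th); ax=-X*np.cos(t)+np.array([0,0,-1])*np.sin(t); n=np.cross(ax,Y); n=n if n@X>0 or th==0 else -n
    if th==0:n=np.array([0,0,1.])
    q=[g+ax*70+n*30+s*21*Y for s in(-1,1)]+[g-ax*10+n*30+s*21*Y for s in(-1,1)]
    print(th,((proj('wrist',q)-[130,100])*1.6).round().tolist())
```

```text
90 [[160.0, 120.0], [240.0, 120.0], [138.0, 172.0], [261.0, 172.0]]
75 [[162.0, 152.0], [238.0, 152.0], [141.0, 160.0], [258.0, 160.0]]
60 [[162.0, 185.0], [237.0, 185.0], [144.0, 154.0], [255.0, 155.0]]
45 [[163.0, 220.0], [237.0, 220.0], [147.0, 155.0], [252.0, 155.0]]
0 [[143.0, 439.0], [255.0, 439.0], [132.0, 253.0], [266.0, 253.0]]
```

Run:
```python
import cv2,numpy as np
a=cv2.imread('pics/w3.png')[200:290,190:320];b=cv2.imread('pics/s3.png')[100:190,110:240]
cv2.imwrite('pics/c4.png',cv2.resize(np.hstack([a,b]),None,fx=3,fy=3,interpolation=cv2.INTER_CUBIC))
```

```text
(no output)
```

View pics/c4.png

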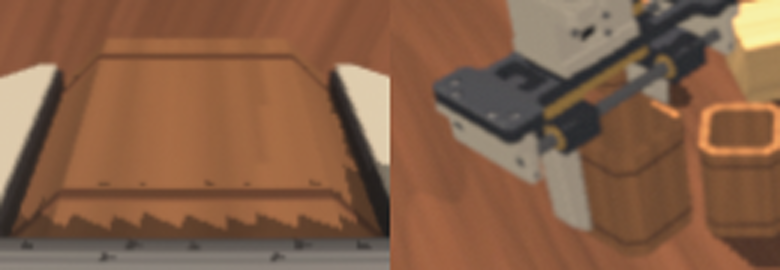

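Run:
```python
from h import *
from scipy.optimize import least_squares
p,M,y=pose(); X,Y=M[:,0],M[:,1]; Z=np.array([0,0,1.]); g=p+19*Z
def pt(v,l,lx,ly): # cup: foot centre at g+v0 X+v1 Z, axis tilt th toward -X
    t=v[2]; ax=Z*np.cos(t)-X*np.sin(t); ux=X*np.cos(t)+Z*np.sin(t)
    return g+v[0]*X+v[1]*Z+ax*l+ux*lx+Y*ly
W=lambda x,yy:np.array([x/3+190,yy/3+200]); S=lambda x,yy:np.array([(x-390)/3+110,yy/3+100])
def run(end,v0):
    # lower end: l=0 if foot is down (mouth up), else 80
    s=1 if end==0 else -1
    def f(v):
        P=[pt(v,end,s*30,-21),pt(v,end,s*30,21)]
        e=[proj('wrist',P)-[W(105,38),W(283,38)]]
        # side: lower corner points facing camera (-y): -X face
        Q=[pt(v,end,-s*30,-21),pt(v,end,-s*30,21),pt(v,end,-s*21,30)]
        q=proj('side',Q); e.append(q); return e
    return f
def show(end,v):
    s=1 if end==0 else -1
    for l in (end,80-end):
        c=[pt(v,l,a,b) for a,b in [(30,21),(21,30),(-21,30),(-30,21),(-30,-21),(-21,-30),(21,-30),(30,-21)]]
        w=(proj('wrist',c)-[190,200])*3; q=(proj('side',c)-[110,100])*3+[390,0]
        print(l,'W',w.round().astype(int).tolist()); print('   S',q.round().astype(int).tolist())
print('upright, grasp 29 from foot');show(0,[0,-29,0])
print('mouth down, pads 10 from foot');show(80,[0,10,np.pi])
print(' tool pts side',(proj('side',[p,p+46*Y,p-46*Y])-[110,100])*3+[390,0])
```

```text
upright, grasp 29 from foot
0 W [[286, -36], [323, 1], [315, 161], [277, 193], [111, 193], [74, 161], [65, 1], [103, -36]]
   S [[611, 174], [630, 173], [674, 198], [674, 210], [629, 243], [609, 245], [565, 218], [566, 206]]
80 W [[349, 125], [410, 184], [386, 419], [325, 463], [61, 463], [0, 419], [-25, 183], [36, 125]]
   S [[596, 79], [616, 77], [663, 101], [663, 113], [614, 146], [593, 148], [546, 121], [547, 109]]
mouth down, pads 10 from foot
80 W [[264, 119], [295, 92], [301, -44], [270, -75], [119, -76], [88, -44], [94, 92], [125, 119]]
   S [[679, 255], [679, 243], [636, 218], [618, 219], [575, 250], [574, 263], [617, 290], [636, 288]]
0 W [[295, 295], [341, 258], [354, 67], [308, 22], [79, 22], [33, 67], [46, 258], [92, 295]]
   S [[669, 165], [668, 152], [623, 128], [604, 129], [557, 160], [556, 172], [602, 199], [622, 198]]
 tool pts side [[617.97705943 196.44280402]
 [666.45740724 162.2849865 ]
 [566.54165884 232.74562332]]
```

>>> move_arm --plan "0 0 0.03 0; 0 0 0.03 0; 0 0 0.03 0; 0 0 0.02 0; 0 0 0.006 0; 0 0 0 0; 0 0 0 0"

```text
time_s: 7.47
tool_pos: [502.1, 76.9, 13.2]
tcp_rot: [0.545, 0.838, -0.0, -0.0]
ft_force: [0.7, 0.1, -1.3]
opening: 0.644
gripper_force: 3.0
```

>>> move_arm --plan "0 0 0 0; 0 0 0 0; 0 0 0 0; 0.02 0 0 0; 0.02 0 0 0; 0 0 -0.04 0; 0 0 -0.03 0; 0 0 0 0" --claw 1

```text
time_s: 8.13
tool_pos: [493.2, 107.0, 75.3]
tcp_rot: [0.545, 0.838, 0.003, 0.004]
ft_force: [1.1, -0.3, 1.6]
opening: 0.998
gripper_force: 0.0
```

Run:
```python
from h import *
s=observe();print(s['time_s'],s['ft_force'])
p,M,y=pose();print(p,y)
im=snap('wrist','w5.png'); print([(round(x['p'],2),np.round(x['extent']).tolist()) for x in cams.search_frame('cup_a','wrist')])
im2=snap('side','s5.png');print([(round(x['p'],2),np.round(x['extent']).tolist()) for x in cams.search_frame('cup_a','side')])
c=np.hstack([im[120:384,110:400],im2[80:344,110:400]])[:,:,::-1];cv2.imwrite('pics/c5.png',cv2.resize(c,None,fx=1.35,fy=1.35,interpolation=cv2.INTER_CUBIC))
```

```text
8.1333 [ 1.12433885 -0.31758197  1.63982796]
[493.20783856 107.01975291  75.28009789] 23.956127871179852
[(0.97, [407.0, 230.0, 124.0, 87.0]), (0.95, [480.0, 16.0, 64.0, 31.0]), (0.71, [250.0, 276.0, 88.0, 114.0])]
[(0.74, [228.0, 158.0, 29.0, 44.0]), (0.72, [194.0, 193.0, 41.0, 55.0])]
```

View pics/c5.png

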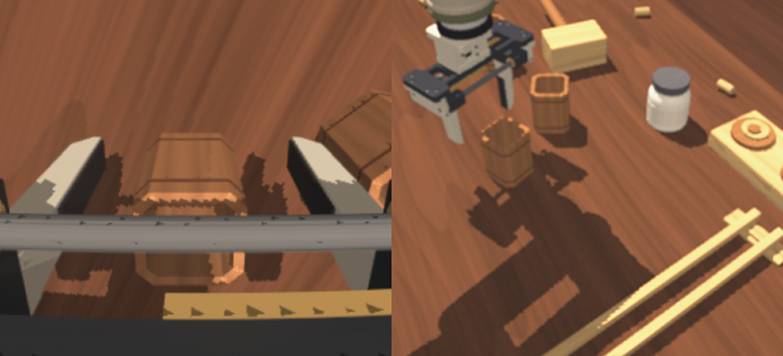

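>>> move_arm --plan "0 -0.004 0.005 0; 0 0 0 0; 0 0 0 0; 0 0 0 0; 0 0 0 0; 0 0 0 0; 0 0 0 0; 0 0 0 0; 0 0 0 0; 0 0 0 0" --claw -1

```text
time_s: 9.17
tool_pos: [486.3, 104.9, 65.2]
tcp_rot: [0.545, 0.838, 0.0, 0.0]
ft_force: [-0.0, 0.1, 0.5]
opening: 0.329
gripper_force: 0.0
```

>>> move_arm --plan "-0.03 0 0 0; -0.035 0 0 0; -0.035 0 0 0; 0 0 -0.02 0; 0.05 0 -0.04 0; 0.05 0 -0.04 0; 0 0 0 0; 0 0 0 0; 0 0 0 0"

```text
time_s: 9.92
tool_pos: [492.3, 91.1, 132.9]
tcp_rot: [0.545, 0.839, -0.0, 0.0]
ft_force: [0.0, -0.0, 0.5]
opening: 0.008
gripper_force: 0.0
```

Run:
```python
from h import *
p,M,y=pose();print(p,y)
im=snap('wrist','w6.png'); print([(round(x['p'],2),np.round(x['extent']).tolist()) for x in cams.search_frame('cup_a','wrist')])
im2=snap('side','s6.png');print([(round(x['p'],2),np.round(x['extent']).tolist()) for x in cams.search_frame('cup_a','side')])
c=np.hstack([im[120:384,110:400],im2[80:344,110:400]])[:,:,::-1];cv2.imwrite('pics/c6.png',cv2.resize(c,None,fx=1.35,fy=1.35,interpolation=cv2.INTER_CUBIC))
```

```text
[492.31129806  91.12309075 132.93737869] 23.969334922649367
[(0.93, [467.0, 16.0, 89.0, 33.0]), (0.66, [255.0, 320.0, 10.0, 24.0]), (0.62, [388.0, 206.0, 103.0, 95.0])]
[(0.8, [229.0, 157.0, 30.0, 46.0]), (0.69, [224.0, 214.0, 53.0, 55.0]), (0.57, [190.0, 116.0, 17.0, 34.0])]
```

View pics/c6.png

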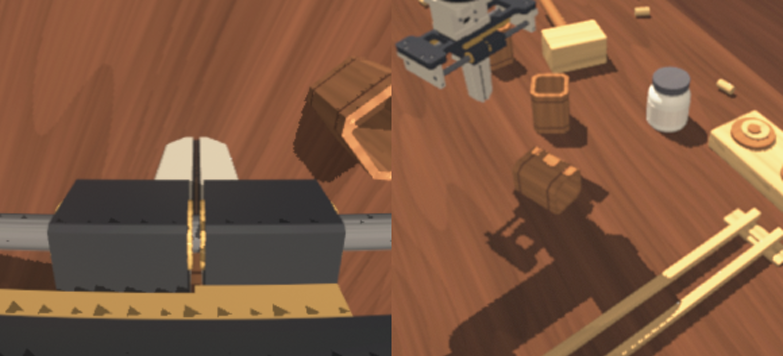

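Run:
```python
from h import *
c=ray('side',[(224,214)],30)[0];print(c)
p,M,y=pose()
plan((c[0],c[1],200),None)
```

```text
[539.20504867 -12.96598636  30.        ]
4 rows from [491.7  90.5 131.9] 23.9 turn 0
-0.0356 0.0005 -0.0213 -0.000; -0.0356 0.0005 -0.0213 -0.000; -0.0356 0.0005 -0.0213 -0.000; -0.0356 0.0005 -0.0213 -0.000
```

>>> move_arm --plan "-0.035 0 -0.022 0; -0.036 0 -0.022 0; -0.036 0 -0.022 0; -0.036 0 -0.022 0; 0 0 0 0; 0 0 0 0; 0 0 0 0; 0 0 0 0" --claw 1

```text
time_s: 10.78
tool_pos: [537.6, -12.7, 201.9]
tcp_rot: [0.545, 0.838, -0.0, -0.001]
ft_force: [-0.7, 1.1, 1.0]
opening: 0.535
gripper_force: 0.0
```

Run:
```python
from h import *
p,M,y=pose();print(p,y)
im=snap('wrist','w7.png'); print([(round(x['p'],2),np.round(x['extent']).tolist()) for x in cams.search_frame('cup_a','wrist')])
np.save('m7.npy',np.array([cams.camera_model('wrist')],dtype=object))
im2=snap('side','s7.png')
a=cv2.resize(im[100:280,150:400],(500,360),interpolation=cv2.INTER_CUBIC);b=cv2.resize(im2[170:260,185:260],(300,360),interpolation=cv2.INTER_CUBIC)
cv2.imwrite('pics/c7.png',np.hstack([a,b])[:,:,::-1])
```

```text
[537.61066466 -12.65184899 201.93805986] 23.929011450074476
[(0.96, [376.0, 89.0, 88.0, 74.0]), (0.86, [261.0, 178.0, 52.0, 73.0])]
```

View pics/c7.png

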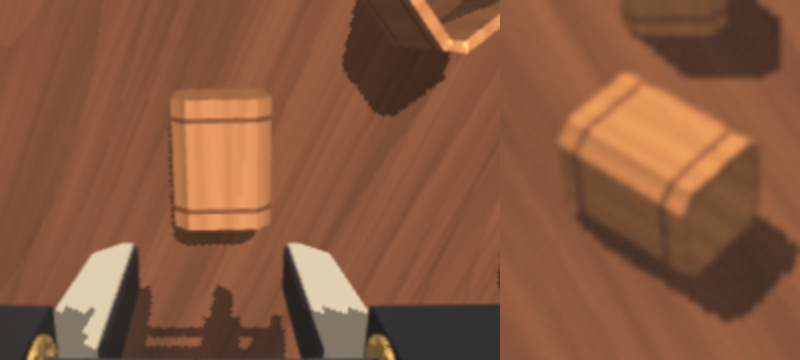

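Run:
```python
from h import *
p,M,y=pose(); m=cams.camera_model('wrist')
rows=np.array([90,97,121,211,230])/2+100
P=ray('wrist',[(150+221/2,r) for r in rows],60,m); print('top along X',((P-p)@M[:,0]).round(1))
L=ray('wrist',[(150+a/2,100+165/2) for a in(171,271,186,258)],60,m); print('Y',((L-p)@M[:,1]).round(1))
# camera offset in tool frame; reuse for c2 with p2
p2=np.array([526.4,22.9,10.3]); Rm=cv2.Rodrigues(np.array(m['rvec'],float))[0]; m2=dict(m); o=-Rm.T@np.array(m['tvec'],float).ravel(); o2=o-p+p2; m2['tvec']=-Rm@o2
f=lambda r,z:(ray('wrist',[(130+200/1.6,100+r/1.6)],z,m2)[0]-p2)@M[:,0]
from scipy.optimize import brentq
x0=f(57,0);print('face x',x0)
for r in(73,188,235):print(r,brentq(lambda z:f(r,z)-x0,-20,120))
```

```text
top along X [ 44.3  40.2  26.2 -29.6 -42.1]
Y [-23.1  36.8 -14.2  29. ]
face x 65.49227511057273
73 55.83098280248268Traceback (most recent call last):
  File "<stdin>", line 11, in <module>
    r = _zeros._brentq(f, a, b, xtol, rtol, maxiter, args, full_output, disp)
ValueError: f(a) and f(b) must have different signs
```

Run:
```python
from h import *
p,M,y=pose(); m=cams.camera_model('wrist')
p2=np.array([526.4,22.9,10.3]); Rm=cv2.Rodrigues(np.array(m['rvec'],float))[0]; m2=dict(m); o=-Rm.T@np.array(m['tvec'],float).ravel(); o2=o-p+p2; m2['tvec']=-Rm@o2
for z in (60,0,80):
  print(z,[round((ray('wrist',[(130+200/1.6,100+r/1.6)],z,m2)[0]-p2)@M[:,0],1) for r in (57,73,188,235)])
P=ray('wrist',[(130+a/1.6,100+r/1.6) for a,r in((140,57),(262,57),(108,188),(292,188))],60,m2); print(((P-p2)@M[:,1]).round(1))
print((o-p)@M)
```

```text
60 [np.float64(70.3), np.float64(66.0), np.float64(32.3), np.float64(16.9)]
0 [np.float64(65.5), np.float64(59.0), np.float64(8.1), np.float64(-15.3)]
80 [np.float64(71.9), np.float64(68.3), np.float64(40.4), np.float64(27.6)]
[-16.1  16.9 -27.   27.4]
[ 7.96226964e+01  1.03851155e-01 -1.66553281e+02]
```

Run:
```python
from h import *
p,M,y=pose(); m=cams.camera_model('wrist')
p2=np.array([501.6,76.9,104.8]); Rm=cv2.Rodrigues(np.array(m['rvec'],float))[0]; m2=dict(m); o=-Rm.T@np.array(m['tvec'],float).ravel(); o2=o-p+p2; m2['tvec']=-Rm@o2
def X(x,yy,z): return (ray('wrist',[(190+x/3,200+yy/3)],z,m2)[0]-p2)@M
for zf in (88,95,101):
  x0=X(194,38,zf)[0]; print(zf,'face',x0.round(1),'width',(X(283,38,zf)-X(105,38,zf))[1].round(1))
  for yy in (57,190):
    zz=np.linspace(80,190,1101); d=[abs(X(194,yy,z)[0]-x0) for z in zz]; print(yy,(zz[int(np.argmin(d))]-zf).round(1))
# colour profile of ends
im=cv2.imread('pics/s7.png'); print(im[190:250:4,245:256:3].tolist()) if 0 else None
```

```text
88 face 9.3 width 43.7
57 12.2
190 69.0
95 face 11.9 width 42.0
57 11.7
190 66.4
101 face 14.2 width 40.6
57 11.3
190 64.1
```

Run:
```python
from h import *
p,M,y=pose(); im=cv2.cvtColor(cv2.imread('pics/s7.png'),cv2.COLOR_BGR2GRAY).astype(np.float32)
for xe in (-42,):
  for z in range(58,0,-5):
    P=[np.r_[(p+M[:,0]*xe+M[:,1]*(7+yy))[:2],z] for yy in range(-30,31,5)]
    q=proj('side',P).astype(np.float32)
    print(z,cv2.remap(im,q[:,0:1],q[:,1:2],cv2.INTER_LINEAR).ravel().astype(int))
im=cv2.cvtColor(cv2.imread('pics/w7.png'),cv2.COLOR_BGR2GRAY); print(im[140:152,252:270:3])
```

```text
58 [125  94  86  90  92  92  84  87  87  86  89 105 109]
53 [101  88  83  87  92  88  85  83  86  82  81  96 107]
48 [ 86  89  87  85  90  94  88  84  86  85  79  94 105]
43 [ 84  89  90  86  86  91  92  86  83  86  82  92 106]
38 [ 82  85  90  88  85  88  94  90  85  83  85  92 105]
33 [ 83  83  87  91  87  85  89  93  89  84  81  92 102]
28 [ 85  89  85  90  90  85  87  91  93  88  83  94 101]
23 [ 83  89  87  86  91  88  84  88  93  91  87  97 104]
18 [ 79  87  90  85  87  91  87  85  89  92  88 100 106]
13 [ 80  82  90  90  84  89  89  83  85  85  90 102 108]
8 [ 69  80  82  85  79  80  83  80  77  77  80 105 109]
3 [ 59  68  69  71  69  65  65  67  67  68  63  94 110]
[[ 93  91  94  95 103 101]
 [ 94  90  95  96 103 103]
 [ 93  91  96  96 103 103]
 [ 94  93  97  98 104 106]
 [106 106 107 109 113 114]
 [114 117 116 115 116 117]
 [117 118 118 116 116 117]
 [117 120 119 116 115 118]
 [118 121 120 117 116 119]
 [123 133 131 122 127 131]
 [160 162 159 154 152 160]
 [169 169 166 163 160 165]]
```

>>> move_arm --plan "-0.027 0.0045 0 0; -0.026 0.0043 0 0; 0 0 0.04 0; 0 0 0.04 0; 0 0 0.04 0; 0 0 0.04 0; 0 0 0.0387 0; 0 0 0 0; 0 0 0 0" --claw 1

```text
time_s: 11.68
tool_pos: [560.1, -48.3, 42.8]
tcp_rot: [0.545, 0.838, -0.001, -0.002]
ft_force: [0.1, 0.5, 0.1]
opening: 1.001
gripper_force: 0.0
```

>>> move_arm --plan "0 0 0 0; 0 0 0 0; 0 0 0 0; 0 0 0 0; 0 0 0 0; 0 0 0 0; 0 0 0 0" --claw -1 --newtons 3

```text
time_s: 12.27
tool_pos: [563.0, -49.4, 45.6]
tcp_rot: [0.545, 0.838, 0.0, 0.001]
ft_force: [0.0, 0.2, 3.6]
opening: 0.642
gripper_force: 3.0
```

>>> move_arm --plan "0 0 -0.01 0; 0 0 -0.02 0; 0 0 -0.02 0; 0 0 -0.02 0; 0 0 -0.02 0; 0 0 -0.01 0; 0 0 0 0; 0 0 0 0; 0 0 0 0"

```text
time_s: 13.02
tool_pos: [561.5, -49.1, 123.4]
tcp_rot: [0.545, 0.838, -0.0, -0.001]
ft_force: [0.2, -0.2, -0.7]
opening: 0.641
gripper_force: 3.0
```

Run:
```python
from h import *
p,M,y=pose();print(p,y,observe()['ft_force'],observe()['opening'])
im=snap('wrist','w8.png'); im2=snap('side','s8.png')
q=proj('side',[p])[0].astype(int);print(q)
a=cv2.resize(im[150:330,150:400],(500,360),interpolation=cv2.INTER_CUBIC);b=cv2.resize(im2[q[1]-50:q[1]+40,q[0]-37:q[0]+38],(300,360),interpolation=cv2.INTER_CUBIC)
cv2.imwrite('pics/c8.png',np.hstack([a,b])[:,:,::-1])
```

```text
[561.54834655 -49.07230182 123.44357101] 23.914683054492105 [ 0.16339173 -0.19919938 -0.68750257] 0.6412555413068171
[240 187]
```

View pics/c8.png

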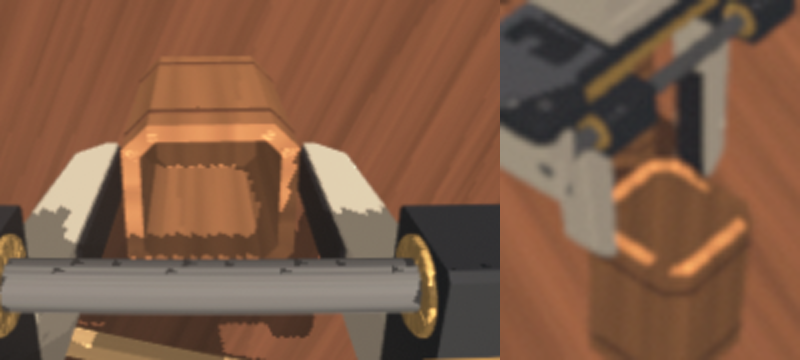

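>>> move_arm --plan "0 0 0.015 0; 0 0 0.015 0; 0 0 0.014 0; 0 0 0.001 0; 0 0 0 0; 0 0 0 0"

```text
time_s: 13.62
tool_pos: [562.1, -49.2, 88.3]
tcp_rot: [0.545, 0.838, -0.0, -0.0]
ft_force: [0.4, -1.0, -1.7]
opening: 0.643
gripper_force: 3.0
```

>>> move_arm --plan "-0.0132 0 0 0; -0.0131 0 0 0; -0.0131 0 0.0008 0; -0.0126 0 0.0032 0; -0.0124 0 0.0047 0; -0.0117 0 0.0062 0; -0.0107 0 0.0075 0; -0.01 0 0.0088 0; -0.0087 0 0.0096 0; -0.0077 0 0.0105 0; 0 0 0 0; 0 0 0 0"

```text
time_s: 14.62
tool_pos: [598.0, -131.6, 46.0]
tcp_rot: [0.545, 0.838, -0.0, -0.002]
ft_force: [-0.3, -0.1, -0.5]
opening: 0.648
gripper_force: 3.0
```

Run:
```python
from h import *
p,M,y=pose();print(p,y,observe()['ft_force'],observe()['opening'])
im=snap('wrist','w9.png'); print([(round(x['p'],2),np.round(x['extent']).tolist()) for x in cams.search_frame('cup_a','wrist')])
def octp(foot,ax,u):
    return [foot+ax*l+u*a+M[:,1]*b for l in(0,80) for a,b in [(30,21),(21,30),(-21,30),(-30,21),(-30,-21),(-21,-30),(21,-30),(30,-21)]]
Z=np.array([0,0,1.]);X=M[:,0]
def box(q):return np.r_[q.min(0),q.max(0)].round()
piv=p+2.7*Z
lying=octp(piv+77*X-18.3*Z,-X,Z)
up=octp(piv+X*(-18)-77*Z,Z,X)
print('lying',box(proj('wrist',lying)),'upright',box(proj('wrist',up)))
im2=snap('side','s9.png');print([(round(x['p'],2),np.round(x['extent']).tolist()) for x in cams.search_frame('cup_a','side')])
print('side lying',box(proj('side',lying)))
```

```text
[ 597.96960299 -131.60918208   45.95822752] 23.8850942559967 [-0.26396283 -0.1074575  -0.45570528] 0.648312589831589
[(0.81, [254.0, 198.0, 102.0, 140.0]), (0.72, [166.0, 283.0, 332.0, 109.0])]
lying [203. 117. 305. 248.] upright [209. 188. 299. 297.]
[(0.91, [185.0, 113.0, 32.0, 43.0]), (0.74, [230.0, 156.0, 31.0, 45.0])]
side lying [237. 208. 290. 263.]
```

>>> move_arm --plan "0 0 0 0; 0 0 0 0; 0 0 0 0; 0 0 0 0; 0.015 0 -0.05 0; 0.015 0 -0.05 0; 0.015 0 -0.05 0; 0.005 0 -0.04 0; 0 0 0 0; 0 0 0 0; 0 0 0 0" --claw 1

```text
time_s: 15.73
tool_pos: [582.7, -95.5, 199.0]
tcp_rot: [0.545, 0.838, -0.0, -0.0]
ft_force: [0.6, -0.4, -0.3]
opening: 1.0
gripper_force: 0.0
```

```bash
cat >> h.py <<'E'
def look_lying(f):
    """measure a lying cup in the wrist view: extents along tool x,y at z=60/51"""
    p,M,y=pose(); im=snap('wrist',f); m=cams.camera_model('wrist'); g=cv2.GaussianBlur(cv2.cvtColor(im,cv2.COLOR_RGB2GRAY),(3,3),0).astype(float)
    bs=cams.search_frame('cup_a','wrist'); print(p.round(1),round(y,1),[(round(x['p'],2),np.round(x['extent']).tolist()) for x in bs])
    b=min(bs,key=lambda x:abs(x['extent'][0]-255)+abs(x['extent'][1]-185))['extent']
    cx,cy,w,h=b
    rp=g[:,int(cx-w/5):int(cx+w/5)].mean(1); cp=g[int(cy-h/6):int(cy+h/6)].mean(0)
    r0=range(int(cy-h/2-8),int(cy+h/2+8)); c0=range(int(cx-w/2-8),int(cx+w/2+8))
    dr=np.gradient(rp);dc=np.gradient(cp)
    pr=[r for r in r0 if abs(dr[r])>5 and abs(dr[r])>=max(abs(dr[r-1]),abs(dr[r+1]))]; pc=[c for c in c0 if abs(dc[c])>5 and abs(dc[c])>=max(abs(dc[c-1]),abs(dc[c+1]))]
    print('x',[(r,round(dr[r]),round(((ray('wrist',[(cx,r)],60,m)[0]-p)@M[:,0]),1)) for r in pr])
    print('y',[(c,round(dc[c]),round(((ray('wrist',[(c,cy)],51,m)[0]-p)@M[:,1]),1)) for c in pc])
    # yaw of the cup from its bands
    return im
E
python3 - <<'E'
from h import *
look_lying('w10.png')
E
```

```text
[582.7 -95.5 199. ] 23.9 [(0.76, [256.0, 195.0, 54.0, 73.0]), (0.65, [376.0, 25.0, 94.0, 49.0])]
x [(160, 6, np.float64(28.1)), (169, 15, np.float64(17.6)), (178, -17, np.float64(6.8)), (181, 16, np.float64(3.2)), (222, -16, np.float64(-49.0)), (224, 15, np.float64(-51.6)), (232, -35, np.float64(-62.5)), (236, 12, np.float64(-68.0))]
y [(230, 12, np.float64(-31.4)), (237, 13, np.float64(-22.7)), (272, -6, np.float64(20.4)), (279, -12, np.float64(29.0))]
```

>>> move_arm --plan "0.0125 -0.001 0 0; 0.0125 -0.0005 0 0; 0 0 0.04 0; 0 0 0.04 0; 0 0 0.04 0; 0 0 0.04 0; 0 0 0.035 0; 0 0 0 0; 0 0 0 0"

```text
time_s: 16.58
tool_pos: [571.3, -76.6, 41.4]
tcp_rot: [0.545, 0.838, -0.001, -0.003]
ft_force: [-0.1, 0.7, 0.3]
opening: 0.998
gripper_force: 0.0
```

>>> move_arm --plan "0 0 0 0; 0 0 0 0; 0 0 0 0; 0 0 0 0; 0 0 0 0; 0 0 0 0; 0 0 0 0" --claw -1 --newtons 3

```text
time_s: 17.17
tool_pos: [574.3, -77.9, 44.2]
tcp_rot: [0.545, 0.838, 0.0, 0.001]
ft_force: [-1.7, 0.1, 4.6]
opening: 0.644
gripper_force: 3.0
```

>>> move_arm --plan "0 0 -0.01 0; 0 0 -0.02 0; 0 0 -0.02 0; 0 0 -0.02 0; 0 0 -0.01 0; 0 0 0 0; 0 0 0 0; 0 0 0 0; 0 0 0 0"

```text
time_s: 17.92
tool_pos: [572.7, -77.5, 105.9]
tcp_rot: [0.545, 0.838, -0.0, -0.001]
ft_force: [1.3, -0.1, -1.4]
opening: 0.641
gripper_force: 3.0
```

Run:
```python
from h import *
p,M,y=pose();print(p,y,observe()['ft_force'],observe()['opening'])
im=snap('wrist','w11.png'); print([(round(x['p'],2),np.round(x['extent']).tolist()) for x in cams.search_frame('cup_a','wrist')])
im2=snap('side','s11.png');print([(round(x['p'],2),np.round(x['extent']).tolist()) for x in cams.search_frame('cup_a','side')])
Z=np.array([0,0,1.]);X=M[:,0];piv=p+2.7*Z
for d in (0,30,60,90):
    t=np.radians(d); ax=X*np.cos(t)+Z*np.sin(t); u=-X*np.sin(t)+Z*np.cos(t) # foot direction ax (foot at +x), u top wall
    mouth_dir=-ax; foot=piv+ax*2.5-u*18.3
    P=[foot-ax*l+u*a+M[:,1]*b for l in(0,80) for a,b in [(30,21),(21,30),(-21,30),(-30,21),(-30,-21),(-21,-30),(21,-30),(30,-21)]]
    for n in('wrist','side'):
        q=proj(n,P);print(d,n,((q.max(0)+q.min(0))/2).round(),(q.max(0)-q.min(0)).round())
```

```text
[572.70918057 -77.49769604 105.90081931] 23.91440664922155 [ 1.3499095  -0.09573916 -1.41922902] 0.6407468715067207
[(0.72, [257.0, 215.0, 91.0, 90.0])]
[(0.73, [249.0, 219.0, 46.0, 56.0]), (0.61, [185.0, 111.0, 29.0, 47.0]), (0.58, [220.0, 148.0, 12.0, 25.0])]
0 wrist [254. 272.] [ 90. 130.]
0 side [270. 218.] [57. 57.]
30 wrist [254. 240.] [ 90. 114.]
30 side [263. 220.] [59. 59.]
60 wrist [254. 210.] [90. 87.]
60 side [254. 218.] [53. 55.]
90 wrist [254. 200.] [ 96. 103.]
90 side [245. 211.] [40. 58.]
```

>>> move_arm --plan "0 0 0.011 0; 0 0 0.011 0; -0.006 0 0.001 0; -0.01 0 0.001 0; -0.01 0 0.0016 0; -0.01 0 0.0025 0; -0.0095 0 0.0032 0; -0.009 0 0.0041 0; -0.0085 0 0.0048 0; 0 0 0.001 0; 0 0 0 0; 0 0 0 0"

```text
time_s: 19.12
tool_pos: [594.0, -123.6, 74.2]
tcp_rot: [0.545, 0.838, 0.0, -0.0]
ft_force: [0.9, -0.4, -0.2]
opening: 0.644
gripper_force: 3.0
```

Run:
```python
from h import *
p,M,y=pose();print(p,y,observe()['ft_force'],observe()['opening'])
im=snap('wrist','w12.png'); print([(round(x['p'],2),np.round(x['extent']).tolist()) for x in cams.search_frame('cup_a','wrist')])
im2=snap('side','s12.png');print([(round(x['p'],2),np.round(x['extent']).tolist()) for x in cams.search_frame('cup_a','side')])
Z=np.array([0,0,1.]);X=M[:,0];piv=p+3.4*Z
for d in (60,70,80,90):
    t=np.radians(d); ax=X*np.cos(t)+Z*np.sin(t); u=-X*np.sin(t)+Z*np.cos(t)
    foot=piv+ax*2.5-u*17.6
    P=[foot-ax*l+u*a+M[:,1]*b for l in(0,80) for a,b in [(30,21),(21,30),(-21,30),(-30,21),(-30,-21),(-21,-30),(21,-30),(30,-21)]]
    for n in('wrist','side'):
        q=proj(n,P);print(d,n,((q.max(0)+q.min(0))/2).round(),(q.max(0)-q.min(0)).round())
```

```text
[ 594.01567447 -123.63082789   74.24722196] 23.91161910550408 [ 0.87887102 -0.42075526 -0.15622095] 0.6437467354631591
[(0.88, [257.0, 205.0, 97.0, 107.0])]
[(0.93, [228.0, 157.0, 29.0, 43.0]), (0.86, [185.0, 112.0, 33.0, 47.0]), (0.56, [268.0, 239.0, 44.0, 53.0])]
60 wrist [255. 212.] [90. 87.]
60 side [276. 242.] [53. 56.]
70 wrist [255. 211.] [90. 90.]
70 side [273. 240.] [49. 58.]
80 wrist [255. 210.] [93. 91.]
80 side [270. 237.] [44. 58.]
90 wrist [255. 203.] [ 96. 104.]
90 side [268. 235.] [40. 58.]
```

>>> move_arm --plan "0 0 0 0; 0 0 0 0; 0 0 0 0; 0 0 0 0; 0.011 0 0 0; 0.011 0 0 0; 0 0 0.027 0; 0 0 0.027 0; 0 0 0 0; 0 0 0 0" --claw 1

```text
time_s: 20.15
tool_pos: [585.2, -106.6, 29.9]
tcp_rot: [0.545, 0.838, -0.001, -0.002]
ft_force: [-0.5, 0.1, 0.4]
opening: 0.997
gripper_force: 0.0
```

>>> move_arm --plan "0 0 0 0; 0 0 0 0; 0 0 0 0; 0 0 0 0; 0 0 0 0; 0 0 0 0; 0 0 0 0; 0 0 0 0" --claw -1 --newtons 15

```text
time_s: 20.82
tool_pos: [587.3, -107.8, 31.8]
tcp_rot: [0.545, 0.838, 0.0, 0.0]
ft_force: [-0.5, -0.1, 5.0]
opening: 0.646
gripper_force: 15.0
```

Run:
```python
from h import *
p,M,y=pose();print(p,y,observe()['ft_force'],observe()['opening'])
im=snap('wrist','w13.png'); print([(round(x['p'],2),np.round(x['extent']).tolist()) for x in cams.search_frame('cup_a','wrist')])
n=np.array([-np.sin(np.radians(10.4)),np.cos(np.radians(10.4))])
t=np.array([582,-259])
plan((t[0],t[1],190),10.4)
cv2.imwrite('pics/c13.png',np.hstack([im[90:330,100:400]])[:,:,::-1])
Z=np.array([0,0,1.]);X=M[:,0]
P=[p+X*a+M[:,1]*b+Z*(l-p[2]) for l in(0,80) for a,b in [(30,21),(21,30),(-21,30),(-30,21),(-30,-21),(-21,-30),(21,-30),(30,-21)]]
q=proj('wrist',P);print(((q.max(0)+q.min(0))/2).round(),(q.max(0)-q.min(0)).round())
```

```text
[ 587.33555378 -107.83359251   31.79294148] 23.911354715304235 [-0.46039441 -0.07672112  5.0083433 ] 0.6456375641277525
[(0.69, [255.0, 255.0, 122.0, 142.0])]
6 rows from [ 587.3 -107.9   31.8] 23.9 turn -13.5
-0.0283 -0.0138 -0.0330 0.491; -0.0289 -0.0127 -0.0330 0.491; -0.0293 -0.0115 -0.0330 0.491; -0.0298 -0.0104 -0.0330 0.491; -0.0301 -0.0092 -0.0330 0.491; -0.0305 -0.0080 -0.0330 0.491
[255. 251.] [122. 141.]
```

>>> move_arm --plan "0 0 -0.04 0; 0 0 -0.04 0; -0.028 -0.014 -0.03 0.49; -0.029 -0.013 -0.03 0.49; -0.029 -0.012 -0.03 0.49; -0.030 -0.010 -0.028 0.49; -0.030 -0.009 0 0.49; -0.030 -0.008 0 0.49; 0 0 0 0; 0 0 0 0; 0 0 0 0"

```text
time_s: 21.83
tool_pos: [580.6, -257.8, 188.6]
tcp_rot: [0.64, 0.769, 0.0, -0.001]
ft_force: [1.0, -0.1, -1.3]
opening: 0.642
gripper_force: 15.0
```

Run:
```python
from h import *
p,M,y=pose();print(p,y,observe()['ft_force'],observe()['opening'])
im=snap('wrist','w14.png')
cv2.imwrite('pics/c14.png',cv2.resize(im,(800,600),interpolation=cv2.INTER_CUBIC)[:,:,::-1])
for n in('scene','side','wrist'): snap(n,n+'14.png'); print(n,[(round(x['p'],2),np.round(x['extent']).tolist()) for x in cams.search_frame('cup_a',n)])
```

```text
[ 580.6430175  -257.76084637  188.58343505] 10.45219088132092 [ 1.03380132 -0.1025762  -1.25795365] 0.6419719823492559
scene [(0.98, [274.0, 216.0, 27.0, 40.0]), (0.78, [344.0, 272.0, 45.0, 56.0]), (0.66, [219.0, 95.0, 24.0, 34.0])]
side [(0.9, [187.0, 111.0, 32.0, 44.0]), (0.88, [318.0, 238.0, 58.0, 76.0]), (0.72, [229.0, 158.0, 31.0, 46.0])]
wrist [(0.65, [256.0, 255.0, 122.0, 143.0])]
```

View pics/c14.png

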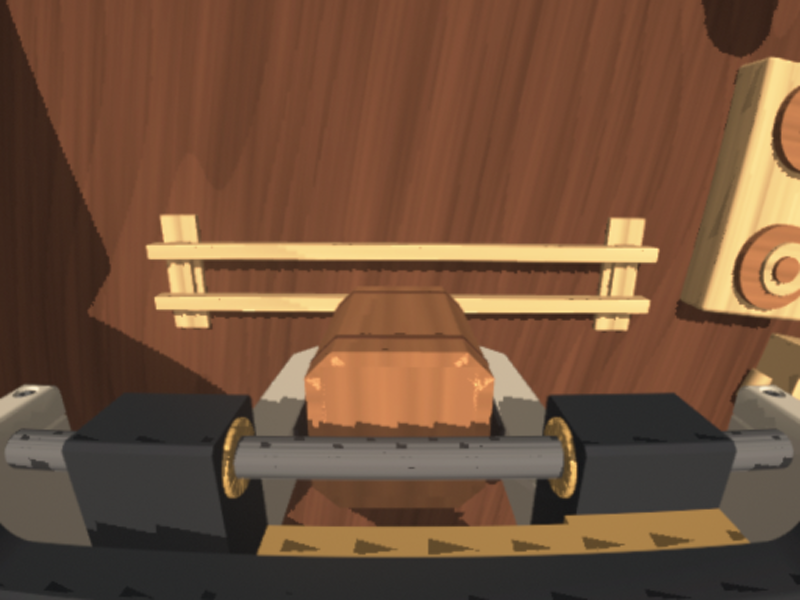

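Run:
```python
from h import *
im=cv2.cvtColor(cv2.imread('pics/w14.png'),cv2.COLOR_BGR2GRAY).astype(float)
p,M,y=pose();print(p.round(1),y)
def edges(c,lo,hi):
    col=im[lo:hi,c-4:c+5].mean(1); d=np.gradient(col); i=np.argsort(-abs(d))[:6]; return sorted((int(k+lo),round(d[k])) for k in i)
for c in (135,180,330,365): print(c,edges(c,148,172),edges(c,180,206))
uv=np.array([(148,252),(658,255),(155,302),(650,306)])*.64
P=ray('wrist',uv,25);print(P.round(1)); T=(P-p)@M;print(T.round(1))
```

```text
[ 581.2 -257.6  189.6] 10.499995229512425
135 [(154, 25), (155, 43), (156, 38), (164, -18), (165, -64), (166, -59)] [(187, 28), (189, 32), (190, 25), (197, -26), (198, -59), (199, -44)]
180 [(154, 27), (155, 44), (156, 35), (165, -54), (166, -55), (167, -23)] [(187, 28), (188, 27), (189, 27), (198, -50), (199, -75), (200, -30)]
330 [(155, 25), (156, 42), (157, 34), (166, -50), (167, -65), (168, -33)] [(188, 30), (189, 29), (191, 26), (199, -52), (200, -80), (201, -33)]
365 [(156, 30), (157, 39), (158, 35), (166, -30), (167, -73), (168, -57)] [(188, 32), (189, 32), (192, 31), (199, -56), (200, -83), (201, -31)]
[[ 374.7 -273.2   25. ]
 [ 788.6 -198.8   25. ]
 [ 381.5 -315.7   25. ]
 [ 797.3 -242.1   25. ]]
[[  22.3 -205.9  164.6]
 [  20.1  214.6  164.6]
 [ -20.7 -207.   164.6]
 [ -24.1  215.2  164.6]]
```

>>> move_arm --plan "-0.001 0.042 0 0.09; -0.001 0.042 0 0; -0.0006 0.042 0 0; 0 0.0415 0 0; 0 0 0.04 0; 0 0 0.04 0; 0 0 0.04 0; 0 0 0.039 0; 0 0 0 0; 0 0 0.003 0; 0 0 0 0; 0 0 0 0"

```text
time_s: 23.18
tool_pos: [714.2, -237.2, 62.1]
tcp_rot: [0.643, 0.766, 0.0, 0.001]
ft_force: [0.4, -0.6, -0.8]
opening: 0.646
gripper_force: 15.0
```

```bash
cat >> h.py <<'E'
def rack(k): # slot k in -1,0,1
    a=np.radians(10.1); return np.array([585.4+.2,-257.4-.6])+130*k*np.array([np.cos(a),np.sin(a)])
E
python3 - <<'E'
from h import *
p,M,y=pose();print(p,y,observe()['ft_force'],observe()['opening'],rack(1))
d=np.r_[rack(1),57]-p; print(d@M)
E
```

```text
[ 714.2140023  -237.15882451   62.08095247] 10.033364911700097 [ 0.43130412 -0.60885941 -0.82437023] 0.6456669508970359 [ 713.5854134  -235.20232561]
[ 2.04264991 -0.28724214  5.07781087]
```

>>> move_arm --plan "0.0025 0 0.003 0; 0 0 0.0025 0; 0 0 0.0015 0; 0 0 0 0; 0 0 0 0"

```text
time_s: 23.6
tool_pos: [712.9, -234.9, 54.4]
tcp_rot: [0.643, 0.766, -0.0, -0.0]
ft_force: [-0.5, 0.1, -1.3]
opening: 0.647
gripper_force: 15.0
```

>>> move_arm --plan "0 0 0 0; 0 0 0 0; 0 0 0 0; 0 0 0 0; 0 0 0 0; 0 0 -0.02 0; 0 0 -0.04 0; 0 0 -0.04 0; 0 0 -0.04 0; 0 0 -0.03 0; 0 0 0 0; 0 0 0 0" --claw 1

```text
time_s: 24.6
tool_pos: [714.7, -235.5, 195.2]
tcp_rot: [0.643, 0.766, 0.001, 0.003]
ft_force: [0.6, 0.3, -0.5]
opening: 0.998
gripper_force: 0.0
```

Run:
```python
from h import *
p,M,y=pose();print(p,y,observe()['time_s'],observe()['joint_pos'].round(2))
im=snap('wrist','w15.png'); print([(round(x['p'],2),np.round(x['extent']).tolist()) for x in cams.search_frame('cup_a','wrist')])
X,Y=M[:,0],M[:,1]
c=np.r_[rack(1),0]; a=np.radians(10.1);rx=np.array([np.cos(a),np.sin(a),0]);ry=np.array([-np.sin(a),np.cos(a),0])
P=[c+rx*i+ry*j+[0,0,l] for l in(25,105) for i,j in [(30,21),(21,30),(-21,30),(-30,21),(-30,-21),(-21,-30),(21,-30),(30,-21)]]
for n in('wrist','scene','side'):
    q=proj(n,P);print(n,((q.max(0)+q.min(0))/2).round(),(q.max(0)-q.min(0)).round())
for n in('scene','side'): snap(n,n+'15.png'); print(n,[(round(x['p'],2),np.round(x['extent']).tolist()) for x in cams.search_frame('cup_a',n)])
```

```text
[ 714.65096266 -235.51341251  195.21066331] 10.027819208513844 24.6 [-0.39  0.56  1.01  0.    1.57 -0.56]
[(0.81, [254.0, 189.0, 61.0, 67.0])]
wrist [256. 190.] [62. 70.]
scene [181. 148.] [28. 36.]
side [368. 249.] [50. 62.]
scene [(0.91, [343.0, 273.0, 40.0, 58.0]), (0.73, [184.0, 150.0, 26.0, 32.0]), (0.66, [274.0, 216.0, 26.0, 39.0])]
side [(0.93, [367.0, 251.0, 53.0, 60.0]), (0.74, [230.0, 156.0, 31.0, 49.0]), (0.67, [185.0, 111.0, 30.0, 44.0])]
```

Run:
```python
from h import *
plan((618,139,200),-25.6)
```

```text
11 rows from [ 712.1 -234.5  188.4] 10.0 turn -35.6
0.0437 -0.0031 -0.0013 0.707; 0.0434 -0.0056 -0.0013 0.707; 0.0430 -0.0080 -0.0013 0.707; 0.0425 -0.0105 -0.0013 0.707; 0.0418 -0.0129 -0.0013 0.707; 0.0410 -0.0152 -0.0013 0.707; 0.0401 -0.0175 -0.0013 0.707; 0.0391 -0.0197 -0.0013 0.707; 0.0379 -0.0219 -0.0013 0.707; 0.0366 -0.0240 -0.0013 0.707; 0.0352 -0.0260 -0.0013 0.707
```

>>> move_arm --plan "0.044 -0.003 -0.0013 0.71; 0.043 -0.006 -0.0013 0.71; 0.043 -0.008 -0.0013 0.71; 0.042 -0.010 -0.0013 0.71; 0.042 -0.013 -0.0013 0.71; 0.041 -0.015 -0.0013 0.71; 0.040 -0.017 -0.0013 0.71; 0.039 -0.020 -0.0013 0.71; 0.038 -0.022 -0.0013 0.71; 0.037 -0.024 -0.0013 0.71; 0.035 -0.026 -0.0013 0.71; 0 0 0 0"

```text
time_s: 25.9
tool_pos: [617.7, 144.6, 201.3]
tcp_rot: [0.847, 0.532, -0.0, -0.001]
ft_force: [0.5, -0.0, 0.5]
opening: 1.004
gripper_force: 0.0
```

>>> move_arm --plan "0 0 0 0; 0 0 0 0; 0 0 0 0" --claw -1

```text
time_s: 26.15
tool_pos: [619.9, 137.2, 201.3]
tcp_rot: [0.847, 0.531, -0.0, 0.0]
ft_force: [-0.4, 0.9, 0.4]
opening: 0.835
gripper_force: 0.0
```

```bash
cat >> h.py <<'E'
def look_up(f,g0=None):
    """pose of an upright cup's bright rim in the wrist view (z=80) by its outline"""
    p,M,y=pose(); im=snap('wrist',f); m=cams.camera_model('wrist')
    bs=cams.search_frame('cup_a','wrist'); print(p.round(1),round(y,1),[(round(x['p'],2),np.round(x['extent']).tolist()) for x in bs])
    c=proj('wrist',[g0 if g0 is not None else np.r_[p[:2],60]],m)[0]
    b=min(bs,key=lambda x:np.hypot(*(np.array(x['extent'][:2])-c)))['extent']
    x0,y0,x1,y1=[int(v) for v in (b[0]-b[2]/2-3,b[1]-b[3]/2-3,b[0]+b[2]/2+4,b[1]+b[3]/2+4)]
    sub=im[max(y0,0):y1,x0:x1].astype(int)
    for th in (150,165,180,195):
        mask=(sub[:,:,0]>th).astype(np.uint8); n,l,st,_=cv2.connectedComponentsWithStats(mask,connectivity=8)
        if n<2: continue
        k=1+np.argmax(st[1:,4]); yy,xx=np.nonzero(l==k)
        W=ray('wrist',np.c_[xx+x0,yy+max(y0,0)],80,m)[:,:2]
        (cx,cy),(w,h),a=cv2.minAreaRect(W.astype(np.float32))
        print(th,'n',len(xx),'centre',round(cx,1),round(cy,1),'size',round(w),round(h),'angle',round((a-y+45)%90-45,1),'rel tool; offs x,y',((np.r_[cx,cy,0]-p)@M[:,:2]).round(1))
E
python3 - <<'E'
from h import *
look_up('w16.png')
E
```

```text
[619.9 137.2 201.3] -25.8 [(0.74, [255.0, 180.0, 55.0, 67.0]), (0.72, [143.0, 28.0, 94.0, 56.0])]
150 n 1344 centre 618.0 137.5 size 65 62 angle -1.7 rel tool; offs x,y [-0.5 -1.8]
165 n 1007 centre 617.8 136.8 size 61 61 angle -0.6 rel tool; offs x,y [-1.1 -1.7]
180 n 902 centre 618.0 137.2 size 60 60 angle -0.7 rel tool; offs x,y [-0.6 -1.6]
195 n 812 centre 618.1 136.8 size 58 60 angle -0.0 rel tool; offs x,y [-1.  -1.3]
```

>>> move_arm --plan "0.035 -0.002 0 0; 0.036 0 0 0; 0 0 0.043 0; 0 0 0.043 0; 0 0 0.043 0; 0 0 0.041 0; 0 0 0 0; 0 0 0 0; 0 0 0 0; 0 0 0 0" --claw -1

```text
time_s: 27.08
tool_pos: [645.5, 190.3, 69.6]
tcp_rot: [0.847, 0.531, 0.002, 0.001]
ft_force: [0.2, 1.6, 0.9]
opening: 0.035
gripper_force: 0.0
```

>>> move_arm --plan "-0.03 0 0 0; -0.035 0 0 0; -0.035 0 0 0; 0 0 -0.02 0; 0.05 0 -0.04 0; 0.05 0 -0.04 0; -0.05 0 -0.025 0; -0.05 0 -0.025 0; -0.05 0 -0.025 0; -0.038 0 0 0; 0 0 0 0; 0 0 0 0"

```text
time_s: 28.08
tool_pos: [576.0, 47.4, 193.5]
tcp_rot: [0.848, 0.53, 0.002, 0.002]
ft_force: [0.3, 0.1, -0.6]
opening: 0.006
gripper_force: 0.0
```

>>> move_arm --plan "0 0 0 0; 0 0 0 0; 0 0 0 0; 0 0 0 0; 0 0 0 0; 0 0 0 0" --claw 1

```text
time_s: 28.58
tool_pos: [574.7, 49.3, 189.5]
tcp_rot: [0.847, 0.532, -0.0, -0.0]
ft_force: [0.5, 0.3, 0.4]
opening: 0.387
gripper_force: 0.0
```

Run:
```python
from h import *
look_lying('w17.png')
print([(round(x['p'],2),np.round(x['extent']).tolist()) for x in (snap('side','s17.png') is not None and cams.search_frame('cup_a','side'))])
```

```text
[574.7  49.3 189.5] -25.7 [(0.77, [256.0, 163.0, 54.0, 74.0]), (0.72, [439.0, 328.0, 35.0, 48.0])]
x [(128, 21, np.float64(64.0)), (138, -18, np.float64(53.2)), (141, 17, np.float64(50.0)), (187, -19, np.float64(-2.5)), (190, 19, np.float64(-6.1)), (198, -32, np.float64(-15.9)), (203, 8, np.float64(-22.0))]
y [(231, 18, np.float64(-28.1)), (238, 6, np.float64(-19.9)), (275, -15, np.float64(22.9)), (283, -16, np.float64(32.2))]
[(0.89, [367.0, 252.0, 52.0, 63.0]), (0.87, [228.0, 181.0, 31.0, 47.0])]
```

>>> move_arm --plan "0.042 0.001 0 0; 0.041 0.001 0 0; 0 0 0.04 0; 0 0 0.04 0; 0 0 0.04 0; 0 0 0.04 0; 0 0 0.0235 0; 0 0 0 0; 0 0 0 0"

```text
time_s: 29.53
tool_pos: [603.9, 107.8, 42.0]
tcp_rot: [0.847, 0.532, -0.001, -0.001]
ft_force: [0.3, -1.5, 1.2]
opening: 0.999
gripper_force: 0.0
```

>>> move_arm --plan "0 0 0 0; 0 0 0 0; 0 0 0 0; 0 0 0 0; 0 0 0 0; 0 0 0 0; 0 0 0 0" --claw -1 --newtons 3

```text
time_s: 30.12
tool_pos: [605.5, 107.9, 43.8]
tcp_rot: [0.847, 0.532, 0.0, 0.0]
ft_force: [-0.5, -0.6, 5.3]
opening: 0.642
gripper_force: 3.0
```

>>> move_arm --plan "0 0 -0.01 0; 0 0 -0.02 0; 0 0 -0.02 0; 0 0 -0.02 0; 0 0 -0.01 0; 0 0 0 0; 0 0 0 0; 0 0 0 0; 0 0 0 0"

```text
time_s: 30.87
tool_pos: [604.0, 107.8, 105.4]
tcp_rot: [0.847, 0.532, -0.001, -0.001]
ft_force: [-0.1, 0.5, -3.0]
opening: 0.644
gripper_force: 3.0
```

```bash
cat >> h.py <<'E'
def tilt(f):
    p,M,y=pose();print(p.round(1),round(y,1),observe()['ft_force'].round(1),round(observe()['opening'],3))
    for n in('wrist','side'):
        im=snap(n,n[0]+f); print(n,[(round(x['p'],2),np.round(x['extent']).tolist()) for x in cams.search_frame('cup_a',n)])
    Z=np.array([0,0,1.]);X=M[:,0];piv=p+3.4*Z
    for d in (0,30,60,75,90):
        t=np.radians(d); ax=X*np.cos(t)+Z*np.sin(t); u=-X*np.sin(t)+Z*np.cos(t)
        foot=piv+ax*2.5-u*17.6
        P=[foot-ax*l+u*a+M[:,1]*b for l in(0,80) for a,b in [(30,21),(21,30),(-21,30),(-30,21),(-30,-21),(-21,-30),(21,-30),(30,-21)]]
        print(d,[(n,((q.max(0)+q.min(0))/2).round().tolist(),(q.max(0)-q.min(0)).round().tolist()) for n in('wrist','side') for q in [proj(n,P)]])
E
python3 -c "
from h import *
tilt('18.png')
im=cv2.imread('pics/w18.png'); print((im[:,:,2]>190)[140:240,200:310].sum(), (cv2.imread('pics/w11.png')[:,:,2]>190)[140:240,200:310].sum(),(cv2.imread('pics/w8.png')[:,:,2]>190)[140:240,200:310].sum())"
```

```text
[604.  107.8 105.4] -25.8 [-0.1  0.5 -3. ] 0.644
wrist [(0.76, [257.0, 215.0, 93.0, 96.0])]
side [(0.98, [227.0, 155.0, 30.0, 47.0]), (0.78, [185.0, 115.0, 28.0, 27.0]), (0.58, [367.0, 254.0, 53.0, 65.0])]
0 [('wrist', [255.0, 274.0], [91.0, 131.0]), ('side', [226.0, 159.0], [31.0, 47.0])]
30 [('wrist', [255.0, 241.0], [91.0, 115.0]), ('side', [227.0, 160.0], [30.0, 46.0])]
60 [('wrist', [255.0, 211.0], [90.0, 87.0]), ('side', [227.0, 157.0], [30.0, 41.0])]
75 [('wrist', [255.0, 210.0], [90.0, 90.0]), ('side', [227.0, 154.0], [30.0, 45.0])]
90 [('wrist', [255.0, 202.0], [96.0, 104.0]), ('side', [227.0, 149.0], [30.0, 46.0])]
5900 5938 1100
```

>>> move_arm --plan "0 0 0.011 0; 0 0 0.0105 0; -0.006 0 0.001 0; -0.01 0 0.001 0; -0.01 0 0.0016 0; -0.01 0 0.0025 0; -0.0095 0 0.0032 0; -0.009 0 0.0041 0; -0.0085 0 0.0048 0; 0 0 0.001 0; 0 0 0 0; 0 0 0 0"

```text
time_s: 32.07
tool_pos: [583.2, 62.3, 74.5]
tcp_rot: [0.847, 0.532, -0.0, 0.0]
ft_force: [0.2, -1.0, 0.7]
opening: 0.645
gripper_force: 3.0
```

```bash
python3 -c "
from h import *
tilt('19.png')"
```

```text
[583.2  62.3  74.5] -25.8 [ 0.2 -1.   0.7] 0.645
wrist [(0.67, [256.0, 204.0, 92.0, 107.0])]
side [(0.83, [366.0, 253.0, 53.0, 62.0]), (0.69, [184.0, 106.0, 27.0, 35.0]), (0.64, [228.0, 176.0, 33.0, 48.0])]
0 [('wrist', [255.0, 275.0], [91.0, 132.0]), ('side', [226.0, 186.0], [32.0, 49.0])]
30 [('wrist', [255.0, 242.0], [91.0, 115.0]), ('side', [228.0, 187.0], [30.0, 45.0])]
60 [('wrist', [255.0, 212.0], [90.0, 87.0]), ('side', [228.0, 184.0], [30.0, 43.0])]
75 [('wrist', [255.0, 210.0], [91.0, 90.0]), ('side', [228.0, 180.0], [30.0, 46.0])]
90 [('wrist', [255.0, 202.0], [96.0, 104.0]), ('side', [228.0, 175.0], [30.0, 46.0])]
```

Upright mouth-down again. Release, regrip at mid-height, and carry to the middle slot.

>>> move_arm --plan "0 0 0 0; 0 0 0 0; 0 0 0 0; 0 0 0 0; 0.011 0 0 0; 0.011 0 0 0; 0 0 0.027 0; 0 0 0.027 0; 0 0 0 0; 0 0 0 0" --claw 1

```text
time_s: 33.1
tool_pos: [589.5, 79.0, 29.9]
tcp_rot: [0.847, 0.532, -0.001, -0.001]
ft_force: [-0.1, 0.0, 0.5]
opening: 1.003
gripper_force: 0.0
```

>>> move_arm --plan "0 0 0 0; 0 0 0 0; 0 0 0 0; 0 0 0 0; 0 0 0 0; 0 0 0 0; 0 0 0 0; 0 0 0 0" --claw -1 --newtons 15

```text
time_s: 33.77
tool_pos: [591.2, 78.3, 31.9]
tcp_rot: [0.847, 0.532, 0.0, 0.0]
ft_force: [-0.1, -0.1, 6.1]
opening: 0.647
gripper_force: 15.0
```

>>> move_arm --plan "0 0 -0.04 0; 0 0 -0.04 0; 0 0 -0.04 0; 0 0 -0.04 0; 0 0 0 0; 0 0 0 0; 0 0 0 0"

```text
time_s: 34.35
tool_pos: [590.2, 78.3, 158.2]
tcp_rot: [0.847, 0.532, -0.001, -0.0]
ft_force: [0.1, 0.0, -1.9]
opening: 0.646
gripper_force: 15.0
```

Run:
```python
from h import *
p,M,y=pose();s=observe();print(p,y,s['ft_force'],s['opening'])
im=snap('wrist','w20.png'); print([(round(x['p'],2),np.round(x['extent']).tolist()) for x in cams.search_frame('cup_a','wrist')])
plan(np.r_[rack(0),158],10.1)
```

```text
[590.19645612  78.29680857 158.15543579] -25.774130084462033 [ 0.08421119  0.01818613 -1.86545438] 0.6457542977336834
[(0.81, [256.0, 254.0, 123.0, 143.0])]
9 rows from [589.3  78.3 156.7] -25.8 turn 35.9
-0.0423 0.0198 -0.0002 -0.870; -0.0436 0.0169 -0.0002 -0.870; -0.0446 0.0138 -0.0002 -0.870; -0.0455 0.0107 -0.0002 -0.870; -0.0461 0.0075 -0.0002 -0.870; -0.0465 0.0042 -0.0002 -0.870; -0.0467 0.0010 -0.0002 -0.870; -0.0467 -0.0022 -0.0002 -0.870; -0.0464 -0.0055 -0.0002 -0.870
```

>>> move_arm --plan "-0.042 0.020 0 -0.87; -0.044 0.017 0 -0.87; -0.045 0.014 0 -0.87; -0.0455 0.011 0 -0.87; -0.046 0.0075 0 -0.87; -0.0465 0.004 0 -0.87; -0.0465 0.001 0 -0.87; -0.0465 -0.002 0 -0.87; -0.0465 -0.0055 0 -0.87; 0 0 0 0; 0 0 0 0; 0 0 0 0"

```text
time_s: 35.45
tool_pos: [586.7, -257.6, 157.2]
tcp_rot: [0.643, 0.766, -0.0, -0.002]
ft_force: [-0.9, 0.9, -1.1]
opening: 0.645
gripper_force: 15.0
```

Run:
```python
from h import *
p,M,y=pose();print(p,y,observe()['ft_force']); print((np.r_[rack(0),57]-p)@M)
```

```text
[ 586.72771202 -257.63898618  157.22984714] 10.022453642323768 [-0.92004062  0.87435111 -1.07429618]
[ -0.4050899   -0.93536215 100.23165828]
```

>>> move_arm --plan "0 -0.001 0.035 0; 0 0 0.035 0; 0 0 0.03 0; 0 0 0.016 0; 0 0 0.005 0; 0 0 0.0025 0; 0 0 0.0015 0; 0 0 0 0; 0 0 0 0; 0 0 0 0"

```text
time_s: 36.28
tool_pos: [587.8, -258.9, 60.9]
tcp_rot: [0.642, 0.767, 0.0, 0.001]
ft_force: [0.1, -0.0, -1.7]
opening: 0.647
gripper_force: 15.0
```

>>> move_arm --plan "0 0 0 0; 0 0 0 0; 0 0 0 0; 0 0 0 0; 0 0 0 0; 0 0 -0.02 0; 0 0 -0.04 0; 0 0 -0.04 0; 0 0 -0.04 0; 0 0 -0.03 0; 0 0 0 0; 0 0 0 0" --claw 1

```text
time_s: 37.28
tool_pos: [588.2, -259.0, 197.7]
tcp_rot: [0.642, 0.767, 0.0, 0.002]
ft_force: [-0.0, -0.6, -0.3]
opening: 0.999
gripper_force: 0.0
```

Run:
```python
from h import *
p,M,y=pose();print(p,y,observe()['time_s'],observe()['joint_pos'].round(2))
a=np.radians(10.1);rx=np.array([np.cos(a),np.sin(a),0]);ry=np.array([-np.sin(a),np.cos(a),0])
for n in('wrist','scene','side'):
    snap(n,n+'21.png'); print(n,[(round(x['p'],2),np.round(x['extent']).tolist()) for x in cams.search_frame('cup_a',n)])
    for k in(0,1):
        c=np.r_[rack(k),0]; P=[c+rx*i+ry*j+[0,0,l] for l in(25,105) for i,j in [(30,21),(21,30),(-21,30),(-30,21),(-30,-21),(-21,-30),(21,-30),(30,-21)]]
        q=proj(n,P);print(n,k,((q.max(0)+q.min(0))/2).round(),(q.max(0)-q.min(0)).round())
b=ray('side',[(185,112)],40)[0];print('B',b)
plan((592,358,200),16.6)
```

```text
[ 588.17228181 -259.04627432  197.7359431 ] 10.119842623669188 37.2833 [-0.49  0.25  1.39  0.    1.5  -0.67]
wrist [(0.88, [254.0, 189.0, 60.0, 73.0]), (0.63, [370.0, 188.0, 83.0, 67.0])]
wrist 0 [254. 188.] [61. 69.]
wrist 1 [372. 189.] [83. 69.]
scene [(0.93, [181.0, 150.0, 28.0, 35.0]), (0.86, [344.0, 272.0, 42.0, 56.0]), (0.65, [219.0, 137.0, 21.0, 29.0])]
scene 0 [217. 135.] [25. 33.]
scene 1 [181. 148.] [28. 36.]
side [(0.83, [315.0, 291.0, 53.0, 67.0]), (0.75, [184.0, 112.0, 30.0, 48.0]), (0.62, [366.0, 251.0, 51.0, 62.0])]
side 0 [312. 289.] [50. 67.]
side 1 [368. 249.] [50. 62.]
B [592.86044694 354.65583693  40.        ]
17 rows from [ 586.1 -257.9  193.3] 10.1 turn 6.5
0.0445 0.0084 -0.0005 -0.083; 0.0445 0.0087 -0.0005 -0.083; 0.0444 0.0090 -0.0005 -0.083; 0.0443 0.0093 -0.0005 -0.083; 0.0443 0.0096 -0.0005 -0.083; 0.0442 0.0099 -0.0005 -0.083; 0.0441 0.0102 -0.0005 -0.083; 0.0441 0.0104 -0.0005 -0.083; 0.0440 0.0107 -0.0005 -0.083; 0.0439 0.0110 -0.0005 -0.083; 0.0439 0.0113 -0.0005 -0.083; 0.0438 0.0116 -0.0005 -0.083
0.0437 0.0119 -0.0005 -0.083; 0.0436 0.0122 -0.0005 -0.083; 0.0435 0.0125 -0.0005 -0.083; 0.0435 0.0128 -0.0005 -0.083; 0.0434 0.0131 -0.0005 -0.083
```

Run:
```python
from h import *
plan((592,356,200),-73.4)
```

```text
19 rows from [ 586.1 -257.9  193.3] 10.1 turn -83.5
0.0397 0.0075 -0.0004 0.959; 0.0402 0.0044 -0.0004 0.959; 0.0404 0.0013 -0.0004 0.959; 0.0404 -0.0018 -0.0004 0.959; 0.0401 -0.0049 -0.0004 0.959; 0.0396 -0.0079 -0.0004 0.959; 0.0389 -0.0109 -0.0004 0.959; 0.0379 -0.0139 -0.0004 0.959; 0.0368 -0.0167 -0.0004 0.959; 0.0354 -0.0195 -0.0004 0.959; 0.0338 -0.0222 -0.0004 0.959; 0.0320 -0.0247 -0.0004 0.959
0.0300 -0.0271 -0.0004 0.959; 0.0278 -0.0293 -0.0004 0.959; 0.0255 -0.0313 -0.0004 0.959; 0.0230 -0.0332 -0.0004 0.959; 0.0204 -0.0349 -0.0004 0.959; 0.0177 -0.0363 -0.0004 0.959; 0.0148 -0.0376 -0.0004 0.959
```

>>> move_arm --plan "0.0397 0.0075 0 0.96; 0.040 0.0044 0 0.96; 0.040 0.0013 0 0.96; 0.040 -0.0018 0 0.96; 0.040 -0.005 0 0.96; 0.0396 -0.008 0 0.96; 0.039 -0.011 0 0.96; 0.038 -0.014 0 0.96; 0.037 -0.017 0 0.96; 0.0354 -0.0195 0 0.96; 0.034 -0.022 0 0.96; 0.032 -0.0247 0 0.96"

```text
time_s: 38.58
tool_pos: [590.0, 130.7, 194.3]
tcp_rot: [0.917, 0.4, -0.001, -0.0]
ft_force: [0.9, -0.3, 0.2]
opening: 0.997
gripper_force: 0.0
```

>>> move_arm --plan "0.030 -0.027 0 0.96; 0.028 -0.029 0 0.96; 0.0255 -0.0313 0 0.96; 0.023 -0.033 0 0.96; 0.020 -0.035 0 0.96; 0.018 -0.036 0 0.96; 0.015 -0.038 0 0.96; 0 0 0 0; 0 0 0 0; 0 0 0 0"

```text
time_s: 39.42
tool_pos: [593.2, 354.9, 194.1]
tcp_rot: [0.99, 0.144, -0.001, 0.001]
ft_force: [-0.8, -0.4, 0.5]
opening: 1.0
gripper_force: 0.0
```

Run:
```python
from h import *
look_up('w22.png')
```

```text
[593.2 354.9 194.1] -73.4 [(0.81, [253.0, 179.0, 60.0, 66.0])]
150 n 1212 centre 595.6 358.3 size 62 62 angle -6.8 rel tool; offs x,y [ 3.6 -2.7]
165 n 1051 centre 596.1 358.3 size 61 61 angle -7.1 rel tool; offs x,y [ 4.1 -2.5]
180 n 954 centre 596.2 358.4 size 60 60 angle -6.6 rel tool; offs x,y [ 4.2 -2.6]
195 n 848 centre 596.3 358.2 size 60 60 angle -7.2 rel tool; offs x,y [ 4.3 -2.4]
```

>>> move_arm --plan "0 0 0 0.77; 0 0 0 0.76; 0.038 -0.0026 0 0; 0.0386 0 0 0; 0 0 0.043 0; 0 0 0.043 0; 0 0 0.043 0; 0 0 0.032 0; 0 0 0 0; 0 0 0 0; 0 0 0 0; 0 0 0 0" --claw -1

```text
time_s: 40.52
tool_pos: [655.9, 368.0, 70.6]
tcp_rot: [0.997, 0.083, 0.003, -0.001]
ft_force: [0.5, 0.6, 0.5]
opening: 0.191
gripper_force: 0.0
```

>>> move_arm --plan "-0.03 0 0 0; -0.035 0 0 0; -0.035 0 0 0; 0 0 -0.02 0; 0.05 0 -0.04 0; 0.05 0 -0.04 0; -0.05 0 -0.025 0; -0.05 0 -0.025 0; -0.05 0 -0.025 0; -0.038 0 0 0; 0 0 0 0; 0 0 0 0"

```text
time_s: 41.52
tool_pos: [498.6, 342.2, 193.7]
tcp_rot: [0.997, 0.083, 0.002, -0.001]
ft_force: [1.1, -0.4, 0.0]
opening: 0.004
gripper_force: 0.0
```

>>> move_arm --plan "0 0 0 0; 0 0 0 0; 0 0 0 0; 0 0 0 0; 0 0 0 0; 0 0 0 0" --claw 1

```text
time_s: 42.02
tool_pos: [499.0, 341.4, 190.1]
tcp_rot: [0.997, 0.083, -0.0, 0.0]
ft_force: [0.2, 0.2, -0.3]
opening: 0.389
gripper_force: 0.0
```

Run:
```python
from h import *
look_lying('w23.png')
```

```text
[499.  341.4 190.1] -80.5 [(0.63, [257.0, 162.0, 53.0, 76.0])]
x [(123, -9, np.float64(68.8)), (127, 33, np.float64(64.6)), (136, -17, np.float64(54.9)), (140, 17, np.float64(50.6)), (186, -20, np.float64(-1.9)), (189, 19, np.float64(-5.5)), (197, -24, np.float64(-15.3))]
y [(227, 23, np.float64(-33.1)), (272, -21, np.float64(19.1)), (280, -13, np.float64(28.4))]
```

>>> move_arm --plan "0.042 -0.0015 0 0; 0.042 -0.001 0 0; 0 0 0.04 0; 0 0 0.04 0; 0 0 0.04 0; 0 0 0.04 0; 0 0 0.0238 0; 0 0 0 0; 0 0 0 0"

```text
time_s: 42.87
tool_pos: [563.5, 354.0, 42.0]
tcp_rot: [0.997, 0.083, -0.001, 0.001]
ft_force: [0.6, 0.3, 0.2]
opening: 0.996
gripper_force: 0.0
```

>>> move_arm --plan "0 0 0 0; 0 0 0 0; 0 0 0 0; 0 0 0 0; 0 0 0 0; 0 0 0 0; 0 0 0 0" --claw -1 --newtons 3

```text
time_s: 43.45
tool_pos: [565.1, 354.8, 44.2]
tcp_rot: [0.997, 0.083, 0.001, -0.0]
ft_force: [-0.4, -0.3, 4.4]
opening: 0.644
gripper_force: 3.0
```

>>> move_arm --plan "0 0 -0.01 0; 0 0 -0.02 0; 0 0 -0.02 0; 0 0 -0.02 0; 0 0 -0.01 0; 0 0 0 0; 0 0 0 0; 0 0 0 0; 0 0 0 0"

```text
time_s: 44.2
tool_pos: [563.7, 354.1, 105.7]
tcp_rot: [0.997, 0.083, -0.001, 0.001]
ft_force: [-0.5, 0.4, -1.3]
opening: 0.646
gripper_force: 3.0
```

```bash
python3 -c "
from h import *
tilt('24.png')
im=cv2.imread('pics/w24.png'); print((im[:,:,2]>190)[140:240,200:310].sum())"
```

```text
[563.7 354.1 105.7] -80.5 [-0.5  0.4 -1.3] 0.646
wrist [(0.8, [255.0, 216.0, 90.0, 93.0])]
side [(0.94, [172.0, 106.0, 34.0, 44.0]), (0.67, [314.0, 292.0, 45.0, 66.0])]
0 [('wrist', [256.0, 274.0], [91.0, 132.0]), ('side', [158.0, 103.0], [43.0, 39.0])]
30 [('wrist', [256.0, 241.0], [91.0, 115.0]), ('side', [164.0, 106.0], [44.0, 44.0])]
60 [('wrist', [256.0, 211.0], [90.0, 87.0]), ('side', [172.0, 106.0], [38.0, 41.0])]
75 [('wrist', [256.0, 210.0], [90.0, 90.0]), ('side', [176.0, 105.0], [32.0, 41.0])]
90 [('wrist', [256.0, 202.0], [96.0, 104.0]), ('side', [178.0, 102.0], [33.0, 43.0])]
51
```

```bash
python3 -c "
import cv2,numpy as np
a=cv2.resize(cv2.imread('pics/w24.png')[150:300,190:320],(390,450),interpolation=2);b=cv2.resize(cv2.imread('pics/s24.png')[75:140,140:196],(388,450),interpolation=2)
cv2.imwrite('pics/c24.png',np.hstack([a,b]))"
```

```text
(no output)
```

View pics/c24.png

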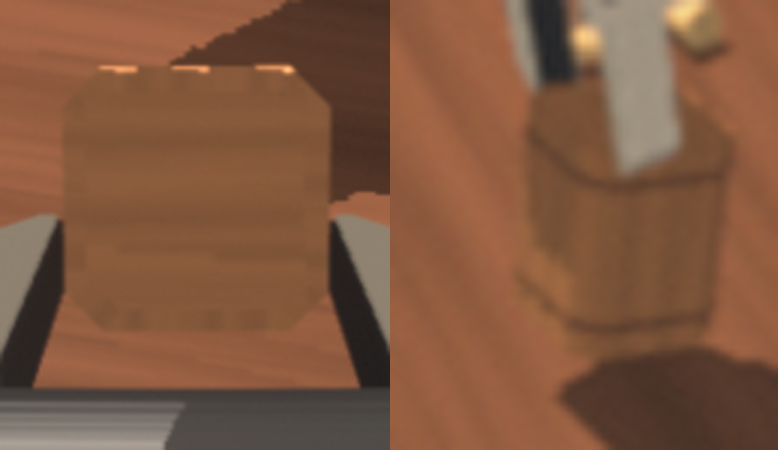

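The foot face (solid, no opening) is up, so the mouth hangs down. Same levelling as before.

>>> move_arm --plan "0 0 0.011 0; 0 0 0.0108 0; -0.006 0 0.001 0; -0.01 0 0.001 0; -0.01 0 0.0016 0; -0.01 0 0.0025 0; -0.0095 0 0.0032 0; -0.009 0 0.0041 0; -0.0085 0 0.0048 0; 0 0 0.001 0; 0 0 0 0; 0 0 0 0"

```text
time_s: 45.4
tool_pos: [514.9, 346.4, 74.6]
tcp_rot: [0.997, 0.083, 0.0, -0.0]
ft_force: [0.3, 0.7, -0.3]
opening: 0.646
gripper_force: 3.0
```

```bash
python3 -c "
from h import *
tilt('25.png')"
```

```text
[514.9 346.4  74.6] -80.5 [ 0.3  0.7 -0.3] 0.646
wrist [(0.64, [255.0, 206.0, 94.0, 104.0])]
side [(0.94, [163.0, 120.0, 31.0, 47.0]), (0.91, [366.0, 252.0, 47.0, 65.0]), (0.67, [317.0, 290.0, 50.0, 65.0]), (0.34, [298.0, 315.0, 220.0, 137.0])]
0 [('wrist', [256.0, 274.0], [91.0, 132.0]), ('side', [142.0, 120.0], [43.0, 39.0])]
30 [('wrist', [256.0, 241.0], [91.0, 115.0]), ('side', [148.0, 123.0], [44.0, 44.0])]
60 [('wrist', [256.0, 211.0], [91.0, 88.0]), ('side', [156.0, 123.0], [38.0, 41.0])]
75 [('wrist', [256.0, 210.0], [91.0, 90.0]), ('side', [160.0, 122.0], [32.0, 41.0])]
90 [('wrist', [256.0, 202.0], [96.0, 104.0]), ('side', [163.0, 119.0], [34.0, 43.0])]
```

>>> move_arm --plan "0 0 0 0; 0 0 0 0; 0 0 0 0; 0 0 0 0; 0.011 0 0 0; 0.011 0 0 0; 0 0 0.027 0; 0 0 0.027 0; 0 0 0 0; 0 0 0 0" --claw 1

```text
time_s: 46.43
tool_pos: [531.5, 348.4, 29.8]
tcp_rot: [0.997, 0.083, -0.002, 0.001]
ft_force: [-0.2, -1.2, 0.3]
opening: 1.0
gripper_force: 0.0
```

>>> move_arm --plan "0 0 0 0; 0 0 0 0; 0 0 0 0; 0 0 0 0; 0 0 0 0; 0 0 0 0; 0 0 0 0; 0 0 0 0" --claw -1 --newtons 15

```text
time_s: 47.1
tool_pos: [532.6, 349.4, 32.1]
tcp_rot: [0.997, 0.083, 0.0, -0.0]
ft_force: [-1.2, -0.8, 4.5]
opening: 0.643
gripper_force: 15.0
```

>>> move_arm --plan "0 0 -0.04 0; 0 0 -0.04 0; 0 0 -0.04 0; 0 0 -0.04 0; 0 0 0 0; 0 0 0 0; 0 0 0 0"

```text
time_s: 47.68
tool_pos: [531.7, 348.9, 158.2]
tcp_rot: [0.997, 0.083, -0.001, 0.0]
ft_force: [-0.1, -0.2, -2.2]
opening: 0.641
gripper_force: 15.0
```

Run:
```python
from h import *
p,M,y=pose();s=observe();print(p,y,s['ft_force'],s['opening'])
im=snap('wrist','w26.png'); print([(round(x['p'],2),np.round(x['extent']).tolist()) for x in cams.search_frame('cup_a','wrist')])
plan(np.r_[rack(-1),158],10.1)
```

```text
[531.69192041 348.88993669 158.22411505] -80.50043037236118 [-0.13602197 -0.21602053 -2.18933578] 0.6410308701833962
[]
20 rows from [530.9 348.4 156.7] -80.5 turn -89.4
-0.0110 0.0380 -0.0001 0.975; -0.0080 0.0388 -0.0001 0.975; -0.0050 0.0393 -0.0001 0.975; -0.0019 0.0395 -0.0001 0.975; 0.0012 0.0396 -0.0001 0.975; 0.0043 0.0394 -0.0001 0.975; 0.0073 0.0389 -0.0001 0.975; 0.0103 0.0382 -0.0001 0.975; 0.0133 0.0373 -0.0001 0.975; 0.0162 0.0361 -0.0001 0.975; 0.0189 0.0348 -0.0001 0.975; 0.0216 0.0332 -0.0001 0.975
0.0241 0.0314 -0.0001 0.975; 0.0265 0.0294 -0.0001 0.975; 0.0287 0.0273 -0.0001 0.975; 0.0307 0.0250 -0.0001 0.975; 0.0326 0.0225 -0.0001 0.975; 0.0342 0.0199 -0.0001 0.975; 0.0357 0.0172 -0.0001 0.975; 0.0369 0.0143 -0.0001 0.975
```

Run:
```python
from h import *
p,M,y=pose(); d=np.r_[rack(-1),158]-p; print(p,rack(-1),d@M, d@M/800/17)
```

```text
[530.90496855 348.44656822 156.68308548] [ 457.6145866  -280.79767439] [-1.76148899e+02  6.08517093e+02  2.10996858e-01] [-1.29521249e-02  4.47439039e-02  1.55144749e-05]
```

>>> move_arm --plan "-0.013 0.0447 0 0; -0.013 0.0447 0 0; -0.013 0.0447 0 0; -0.013 0.0447 0 0; -0.013 0.0447 0 0; -0.013 0.0447 0 0; -0.013 0.0447 0 0; -0.013 0.0447 0 0; -0.013 0.0447 0 0; -0.013 0.0447 0 0; -0.013 0.0447 0 0; -0.013 0.0447 0 0"

```text
time_s: 48.78
tool_pos: [478.3, -96.0, 157.5]
tcp_rot: [0.997, 0.083, -0.001, -0.001]
ft_force: [0.1, 0.3, -1.9]
opening: 0.642
gripper_force: 15.0
```

>>> move_arm --plan "-0.013 0.0447 0 0; -0.013 0.0447 0 0; -0.013 0.0447 0 0; -0.013 0.0447 0 0; -0.013 0.0447 0 -0.13; 0 0 0 0; 0 0 0 0; 0 0 0 0; 0 0 0 0"

```text
time_s: 49.53
tool_pos: [457.9, -278.2, 158.3]
tcp_rot: [0.996, 0.088, -0.001, -0.001]
ft_force: [0.4, 0.3, -1.0]
opening: 0.647
gripper_force: 15.0
```

Run:
```python
from h import *
p,M,y=pose();s=observe();print(p,y,s['ft_force'],s['opening']); print((np.r_[rack(-1),57.5]-p)@M)
```

```text
[ 457.93327119 -278.16150861  158.25896128] -79.85704188226973 [ 0.40958596  0.34697647 -0.96246061] 0.6468534408078644
[ -0.6576657    2.72383605 100.75498698]
```

>>> move_arm --plan "-0.0005 0.0025 0.035 0; 0 0 0.035 0; 0 0 0.03 0; 0 0 0.016 0; 0 0 0.005 0; 0 0 0.003 0; 0 0 0 0; 0 0 0 0; 0 0 0.001 0; 0 0 0 0; 0 0 0 0"

```text
time_s: 50.45
tool_pos: [458.6, -282.0, 60.2]
tcp_rot: [0.996, 0.088, 0.0, 0.0]
ft_force: [-0.7, -0.4, -1.6]
opening: 0.643
gripper_force: 15.0
```

Run:
```python
from h import *
p,M,y=pose();s=observe();print(p,y,s['ft_force'],s['opening']); print((np.r_[rack(-1),57.5]-p)@M)
```

```text
[ 458.61445281 -281.99389443   60.18941275] -79.90833339671907 [-0.67523695 -0.37918828 -1.55024906] 0.6428213870520412
[-0.7771875  -1.35549414  2.68742087]
```

>>> move_arm --plan "0 -0.0015 0.002 0; 0 0 0.0015 0; 0 0 0 0; 0 0 0 0"

```text
time_s: 50.78
tool_pos: [458.1, -280.5, 57.0]
tcp_rot: [0.996, 0.088, 0.0, 0.0]
ft_force: [-1.5, 1.1, 3.5]
opening: 0.645
gripper_force: 15.0
```

>>> move_arm --plan "0 0 0 0; 0 0 0 0; 0 0 0 0; 0 0 0 0; 0 0 0 0; 0 0 -0.02 0; 0 0 -0.04 0; 0 0 -0.04 0; 0 0 -0.04 0; 0 0 -0.04 0; 0 0 0 0; 0 0 0 0" --claw 1

```text
time_s: 51.78
tool_pos: [459.4, -281.5, 203.4]
tcp_rot: [0.996, 0.088, 0.002, 0.002]
ft_force: [0.5, -0.8, -0.8]
opening: 0.996
gripper_force: 0.0
```

Run:
```python
from h import *
p,M,y=pose();print(p,y,observe()['time_s'])
a=np.radians(10.1);rx=np.array([np.cos(a),np.sin(a),0]);ry=np.array([-np.sin(a),np.cos(a),0])
for n in('wrist','scene','side'):
    snap(n,n+'30.png'); print(n,[(round(x['p'],2),np.round(x['extent']).tolist()) for x in cams.search_frame('cup_a',n)])
    for k in(-1,0,1):
        c=np.r_[rack(k),0]; P=[c+rx*i+ry*j+[0,0,l] for l in(25,105) for i,j in [(30,21),(21,30),(-21,30),(-30,21),(-30,-21),(-21,-30),(21,-30),(30,-21)]]
        q=proj(n,P);print(n,k,((q.max(0)+q.min(0))/2).round(),(q.max(0)-q.min(0)).round())
    for o in('oil_jar','mallet'): print(o,[(round(x['p'],2),np.round(x['extent']).tolist()) for x in cams.search_frame(o,n)][:1])
```

```text
[ 459.40668005 -281.50651081  203.43083941] -79.90638439033403 51.7833
wrist [(0.94, [259.0, 58.0, 69.0, 82.0]), (0.71, [254.0, 189.0, 59.0, 68.0])]
wrist -1 [256. 187.] [60. 68.]
wrist 0 [256.  57.] [68. 76.]
wrist 1 [257. -83.] [ 73. 119.]
oil_jar []
mallet []
scene [(0.81, [181.0, 149.0, 28.0, 34.0]), (0.71, [254.0, 124.0, 23.0, 36.0]), (0.67, [216.0, 135.0, 24.0, 28.0])]
scene -1 [250. 123.] [23. 31.]
scene 0 [217. 135.] [25. 33.]
scene 1 [181. 148.] [28. 36.]
oil_jar [(0.56, [188.0, 216.0, 32.0, 44.0])]
mallet [(0.78, [272.0, 310.0, 81.0, 120.0])]
side [(0.88, [367.0, 252.0, 48.0, 63.0]), (0.6, [316.0, 292.0, 50.0, 65.0])]
side -1 [246. 334.] [52. 72.]
side 0 [312. 289.] [50. 67.]
side 1 [368. 249.] [50. 62.]
oil_jar [(0.59, [315.0, 155.0, 35.0, 47.0])]
mallet []
```

```bash
python3 -c "
from h import *
print([(round(x['p'],2),np.round(x['extent']).tolist()) for x in (snap('scene','fin.png') is not None and cams.search_frame('cup_a','scene'))])
print(r.hand_in())"
```

```text
[(0.68, [182.0, 148.0, 25.0, 32.0]), (0.6, [254.0, 123.0, 23.0, 34.0]), (0.59, [219.0, 139.0, 21.0, 34.0])]
the job is handed in; nothing more can be done
None
```

All three cups are standing mouth down in a row on the drying rack, across both rails. The last camera check found the jar and mallet where they started, and the job was handed in at about 52 s, though no verdict was returned.

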